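Seat a power module, shim the gap and hold it down flush

ROBOT

A 6-joint arm with a two-finger parallel gripper is mounted at the origin on the work surface. World frame = base frame: x ahead of the robot, y to its left, z up, the work surface at z = 0. Lengths are in mm, angles in rad, forces in N, time in s.
With the tool pointing down it reaches from about 350 to 775 mm from the base axis. Payload 7.3 kg.
Tool frame: the origin (TCP) lies on the centre line of the jaws, within the pads' length; the fingertips stand 22 mm ahead of it and the grasp point (between the pads) lies 3 mm ahead of it; x points along the fingers, z is the direction in which the jaws open and shut, and the axes are right-handed (so a half turn about x gives the same grasp; the last joint's range is limited). The gripper opens to 92 mm and grips with 3 to 60 N. Pads are 19 mm wide; open, the fingers measure 130 mm over their backs; the gripper's body (75 mm by 190 mm) begins 47 mm behind the grasp point.
Start: joints at [1.2, 0.342, 1.524, -0, 1.275, -0.146], TCP at [117.011, 511.812, 248.741] pointing down, gripper open.
Joint ranges: [-2.53, 2.53], [-0.77, 2.02], [0.04, 2.7], [-1, 4.14], [0.28, 2.66], [-3.11, 3.11]. Speed limits (rad/s): [2.57, 2.57, 3.14, 3.14, 3.14, 3.14].

INTERFACE

Orientations are given as [roll, pitch, yaw] about the fixed x, y, z axes, in that order (R = Rz(yaw) Ry(pitch) Rx(roll)).
In Python, from plant import readout, imaging, bot gives the robot as it stands.
- The arm moves only by the tool arm_command, never from a script. Its argument "plan" is a list of rows, each an object of numbers: "tx", "ty", "tz": the shift along the tool's x, y, z in cm; "wx", "wy", "wz": the turn, a rotation vector about the tool's x, y, z in rad; "jaw": the opening, from -1 (shut) to 1 (fully open). In form: [{"tx": .., "ty": .., "tz": .., "wx": .., "wy": .., "wz": .., "jaw": ..}, ...]. A call has 1 to 20 rows; each row shifts and turns the commanded pose from where the row before left it, along the tool's axes as they then stand; what a row does not reach is not made up. A row lasts 1/10 s, in which the tool goes at most 50 mm and 8.59 degrees, less where a joint would pass 70% of its speed; a pose out of reach is approached as far as the arm can. A call with a gripper value outside its range is refused whole. The fingers move at their own pace and stop on an object; the grip force is fixed at half the most. Time passes only in rows, so rows that do not move let the fingers close. It gives the time, the measured TCP pose, the force and the opening at its end, in the units of the state.
- readout.get_obs(): the state, without advancing time (a new reading comes with each control period).
- imaging.capture(name): name is "side" or "top" or "wrist"; returns the picture (420x560x3 uint8, blue, green, red); there is no depth.
- imaging.get_calibration(name): a dict with "fx", "fy", "cx", "cy" (pixels), "position" and "rotation" of the camera in the world; the wrist camera has in their place "mount" (4x4, takes a point from camera to tool coordinates, whose origin is the TCP and whose axes are the tool frame's). Camera axes: x right, y up, looking along -z (the intrinsics and any distortion apply to the point x, -y, -z); pixel columns grow to the right and rows downward; lengths in mm; the calibration is good to about 2 mm. A picture is of the moment at which its call begins: read the wrist's pose just before it. get_calibration takes no time and is no camera call.
- bot.close_job(): hands the job in, once; it reports no verdict.
The state is a dict: "time": time; "joint_positions": joint angles; "dq": joint speeds; "tau": joint torques, N m; "tool_pos": TCP position; "tcp_rot": TCP orientation; "contact_force": force on the tool from outside, world axes, zero at the start; "moment": the same for the moment, N m; "grip_width": finger opening in mm.
Only numpy, scipy, OpenCV 4.12 (cv2) and the standard library are available. Lean on these libraries where they do the work, as an engineer would, in place of code of your own. Each camera call takes 0.05 s, during which the arm holds its last target.

TASK

Put the flanged power module flange-down into the pocket of the metal mounting nest, resting on its sprung pad. Then stand the wooden spacer right down to the floor of the one end gap (between module and end stop) that is wide enough for it, and let go of it. Last, press the module down until its flange sits flush on the ledge of the nest, and finish while still holding it pressed there, as if for a colleague to drive the screws; do not shove the meter, spool or tub about.

Things in the scene. Friction and masses are not known exactly. Their poses are not given: they have to be found in the camera images.
- nest: Fixed aluminium mounting nest, 85 (x) x 156 (y) x 30 mm high, open on top; origin at its underside's centre, on the bench. Along its y: end stop, gap, pocket, gap, end stop. The pocket, 61 (x) x 71 (y) mm, lies between two side rails (inner faces x = +-30.5 mm) and four corner tabs (|x| 22.5 to 30.5, |y| 35.5 to 43 mm). Rails, tabs and end stops all end 30 mm above the bench.
- nest_rim (a point): Middle of the pocket at rim height (30 mm), same axes as the nest. Below it a sprung rubber pad, 38 x 56 mm, top 22 mm above the bench at rest, starts to sink at 5 N and takes about 10 N for 6 mm (the module's weight helps); then the flange lands on a fixed ledge 16 mm above the bench. The floor of the two end gaps is 8 mm above the bench; they are open over |x| < 22.5 mm between the tabs.
- thin_stop_top (a point): Top centre of the thin end stop, a dark steel bar fixed across the nest, 61 (x) x 14 (y) mm, same yaw, centred 61 mm from the nest's centre along its +y or -y (varies). With the module centred in the pocket, the gap from flange to this stop is 21 mm, its middle 43.5 mm from the nest's centre.
- thick_stop_top (a point): Top centre of the thick end stop, a like bar 61 (x) x 34 (y) mm, centred 61 mm from the nest's centre on the other side. The gap it leaves is only 11 mm.
- module_center (a point): Centre (22 mm above the underside) of the loose power module, about 0.22 kg, 44 mm high: flat aluminium flange 56 (x) x 66 (y) x 14 mm, on its middle a black body 30 (x) x 44 (y) x 30 mm. Starts flange-down on the bench, z up; a half turn makes no difference. Goes in with its y along the nest's y, 2.5 mm play each side. This point is 44 mm above the bench on the unpressed pad, 38 mm when flush.
- spacer_center (a point): Centre (30 mm above the underside) of the loose wooden spacer, a plain block 40 (x) x 16 (y) x 60 mm high, about 0.05 kg, standing upright on the bench; z up. In the gap it stands with its 40 mm width along the nest's x, and this point is then 38 mm above the bench.
- module: The power module again; origin at the centre of its underside, same axes.
- spacer: The spacer again; origin at the centre of its underside, same axes.
- meter: Bystander: hand-held meter lying on the bench beyond the nest, 80 x 150 x 41 mm; origin at its underside's centre.
- spool: Bystander: solder spool standing on end, 60 mm across, 50 mm high; origin at its underside's centre.
- tub: Bystander: empty open plastic tub 80 x 110 x 50 mm; origin at its underside's centre.
Mind the look-alikes: they are no part of the job. What is shaped like the spacer but purple or yellow is not meant.

How it is judged:
By the outcome, as a careful person would: the job done as asked, in the order asked, and still so for the second after the job is handed in, while the arm keeps its last pose, push and grip.
It also fails if it takes over 64 s, if anything falls off the work surface, if the arm or the gripper's body presses on something with over 40 N, if the wrist force passes 120 N, or if a joint passes its speed limit or range.

## Working session

There is one attempt and no reset: what is moved stays moved. The work goes in short steps, Python scripts to look and compute and a tool call to move; the robot and the scene stay as the last step left them, time stands still between calls to the robot, and variables do not carry over. Pictures are saved under pics/ and viewed, and the job is handed in when it is done.

Besides the shell and the picture viewer there is one more tool, called after ">>>" as name(argument=value, ...) on one line, values as JSON. arm_command: Moves the arm, as the interface text tells. Its arguments: {"type":"object","properties":{"plan":{"type":"array"}},"required":["plan"]}

```bash
ls; mkdir -p pics; python3 - <<'E'
from plant import readout, imaging, bot
import cv2
print(readout.get_obs())
for n in ("side","top","wrist"):
    cv2.imwrite(f"pics/{n}0.png",imaging.capture(n)); print(imaging.get_calibration(n))
E
```

```text
pics
{'time': 0.0, 'joint_positions': array([ 1.19997284e+00,  3.42759874e-01,  1.52502498e+00, -5.14726505e-06,
        1.27539958e+00, -1.46006284e-01]), 'dq': array([ 0.00053402,  0.00069701,  0.00056849,  0.00166686, -0.00087161,
        0.00036971]), 'tau': array([ 1.53106179e-03, -4.31235874e+01, -2.44218135e+01,  7.17500551e-02,
        5.58100606e-02, -1.22924225e-04]), 'tool_pos': array([116.88214212, 511.4370167 , 248.02288027]), 'tcp_rot': array([ 2.99867846,  1.56920454, -1.93852622]), 'contact_force': array([-0.48465548, -0.2416101 , -0.14945218]), 'moment': array([-0.02091324, -0.02087759,  0.00960794]), 'grip_width': 91.63727657403683}
{'fx': 483.8495991253794, 'fy': 483.8495991253794, 'cx': 276.58829905173496, 'cy': 209.26708967069936, 'position': array([ 335.56840969, -689.44800949,  701.16195338]), 'rotation': array([ 0.84445872,  0.0013745 , -0.29969057])}
{'fx': 383.16811431998235, 'fy': 383.16811431998235, 'cx': 275.4787492892157, 'cy': 207.23717775029007, 'position': array([424.81133318,  11.45351335, 875.532776  ]), 'rotation': array([ 0.17600029,  0.03266438, -1.58915123])}
{'fx': 326.9247581011545, 'fy': 326.9247581011545, 'cx': 278.1920636927781, 'cy': 209.5359967614989, 'mount': array([[-1.90146061e-04,  2.87479925e-01, -9.57786645e-01,
        -1.36281308e+02],
       [ 7.06307552e-04,  9.57786462e-01,  2.87479730e-01,
         7.70437037e+01],
       [ 9.99999732e-01, -6.21828802e-04, -3.85168565e-04,
         9.35962098e-01],
       [ 0.00000000e+00,  0.00000000e+00,  0.00000000e+00,
         1.00000000e+00]])}
```

View pics/side0.png

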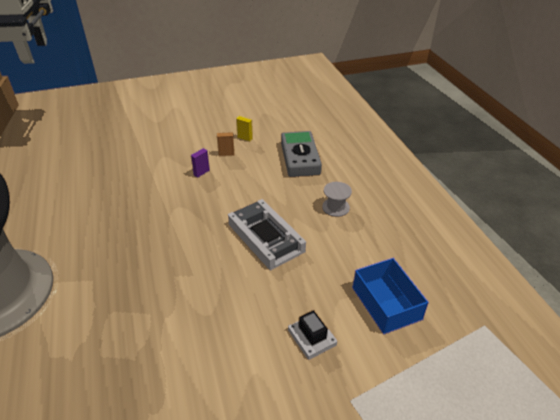

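View pics/top0.png

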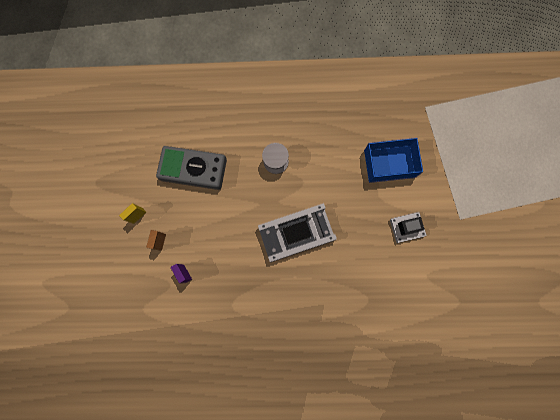

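View pics/wrist0.png

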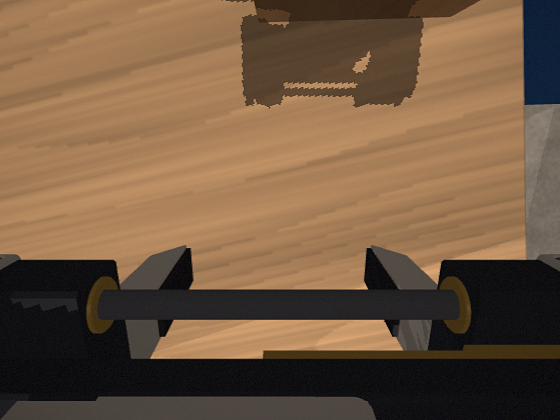

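```bash
cat > h.py <<'E'
import numpy as np, cv2
from scipy.spatial.transform import Rotation as R
from plant import readout, imaging
def rot(rpy): return R.from_euler('xyz',rpy).as_matrix()
def cam(n,obs=None):
    c=imaging.get_calibration(n)
    K=(c['fx'],c['fy'],c['cx'],c['cy'])
    if 'mount' in c:
        T=np.eye(4);T[:3,:3]=rot(obs['tcp_rot']);T[:3,3]=obs['tool_pos'];T=T@c['mount'];return K,T[:3,:3],T[:3,3]
    return K,rot(c['rotation']),np.array(c['position'])
def ray(C,uv):
    K,Rm,p=C
    d=np.array([(uv[0]-K[2])/K[0],-(uv[1]-K[3])/K[1],-1.]);return p,Rm@d
def onz(C,uv,z):
    p,d=ray(C,uv);return p+d*(z-p[2])/d[2]
def proj(C,P):
    K,Rm,p=C;q=Rm.T@(np.array(P)-p);return np.array([K[2]+K[0]*q[0]/-q[2],K[3]-K[1]*q[1]/-q[2]])
E
python3 - <<'E'
import cv2
t=cv2.imread('pics/top0.png')
def crop(x0,y0,x1,y1,s,o): cv2.imwrite(o,cv2.resize(t[y0:y1,x0:x1],None,fx=s,fy=s,interpolation=cv2.INTER_CUBIC))
crop(245,195,345,270,8,'pics/tn.png')
crop(380,200,440,250,10,'pics/tm.png')
crop(110,195,210,290,6,'pics/ts.png')
t=cv2.imread('pics/side0.png')
crop(220,195,310,270,8,'pics/sn.png')
E
```

```text
(no output)
```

View pics/tn.png

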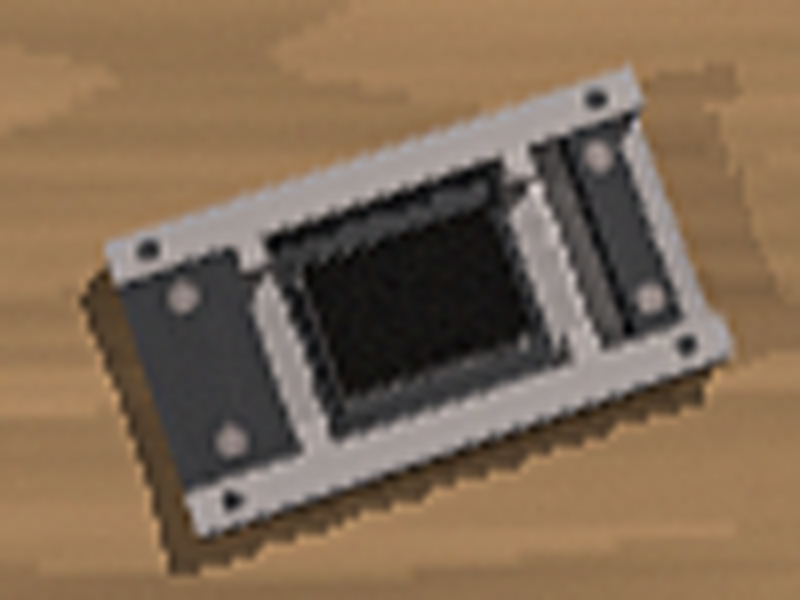

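View pics/tm.png

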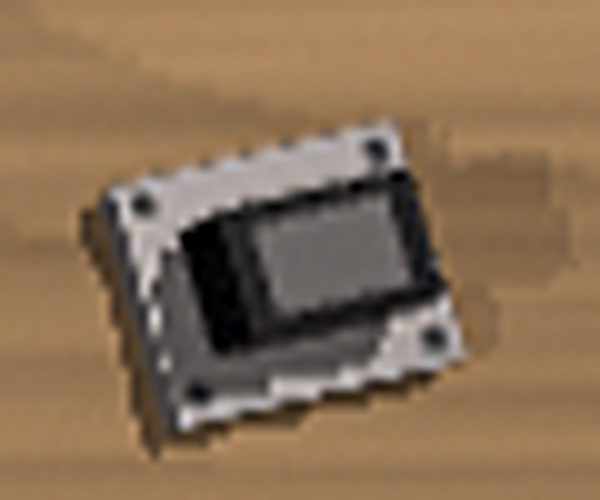

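View pics/ts.png

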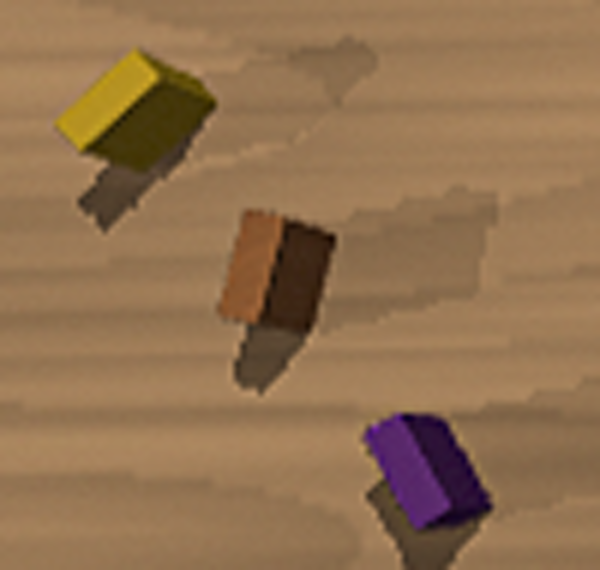

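View pics/sn.png

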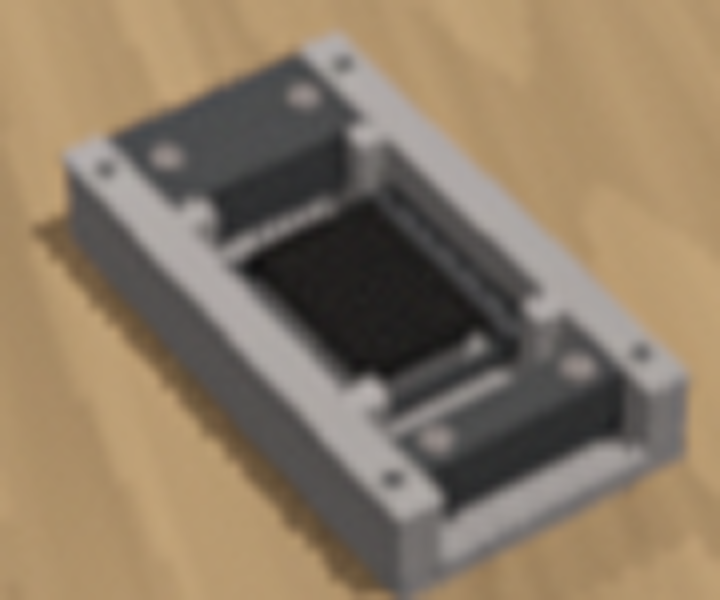

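```bash
python3 - <<'E'
from h import *
C=cam('top')
def P(u,v,s,x0,y0): return ((u+.5)/s-.5+x0,(v+.5)/s-.5+y0)
def rect(pts,s,x0,y0,z):
    Q=np.array([onz(C,P(*p,s,x0,y0),z)[:2] for p in pts]);print(Q.round(1).tolist(),'c',Q.mean(0).round(1),[np.linalg.norm(Q[i]-Q[i-1]).round(1) for i in range(4)],[np.degrees(np.arctan2(*(Q[i]-Q[i-1])[::-1])).round(1) for i in range(4)])
rect([(108,243),(632,68),(730,355),(200,535)],8,245,195,30)
rect([(105,190),(392,125),(465,355),(180,432)],10,380,200,14)
rect([(183,232),(405,172),(443,295),(218,352)],10,380,200,44)  # rough
rect([(244,210),(286,219),(261,322),(219,313)],6,110,195,60)
C=cam('side')
rect([(322,35),(685,375),(400,515),(66,158)],8,220,195,30)
E
```

```text
[[536.6, 75.9], [582.6, -71.5], [501.8, -95.1], [455.6, 51.5]] c [519.2  -9.8] [np.float64(84.6), np.float64(154.3), np.float64(84.2), np.float64(153.7)] [np.float64(16.7), np.float64(-72.7), np.float64(-163.7), np.float64(107.5)]
[[546.5, -220.7], [559.8, -285.7], [507.6, -297.5], [491.8, -233.4]] c [ 526.4 -259.3] [np.float64(56.2), np.float64(66.4), np.float64(53.5), np.float64(66.0)] [np.float64(13.1), np.float64(-78.5), np.float64(-167.3), np.float64(103.8)]
[[532.7, -228.7], [544.7, -277.3], [517.8, -283.2], [506.5, -234.2]] c [ 525.4 -255.9] [np.float64(26.8), np.float64(50.1), np.float64(27.6), np.float64(50.2)] [np.float64(11.9), np.float64(-76.1), np.float64(-167.8), np.float64(103.0)]
[[527.8, 307.4], [524.2, 292.0], [487.4, 299.7], [490.9, 315.0]] c [507.6 303.5] [np.float64(37.7), np.float64(15.8), np.float64(37.6), np.float64(15.7)] [np.float64(-11.6), np.float64(-103.1), np.float64(168.2), np.float64(77.0)]
[[533.3, 75.1], [583.0, -73.7], [503.8, -97.2], [456.9, 47.6]] c [519.3 -12.1] [np.float64(81.2), np.float64(157.0), np.float64(82.6), np.float64(152.2)] [np.float64(19.8), np.float64(-71.5), np.float64(-163.5), np.float64(108.0)]
```

```bash
cat >> h.py <<'E'
def Rt(jawdeg):
    "tool pointing down; tool z along world angle jawdeg"
    a=np.radians(jawdeg); x=np.array([0,0,-1.]); z=np.array([np.cos(a),np.sin(a),0]); return np.stack([x,np.cross(z,x),z],1)
def jawdeg(obs=None):
    obs=obs or readout.get_obs(); z=rot(obs['tcp_rot'])[:,2]; return np.degrees(np.arctan2(z[1],z[0]))
def plan(goal,jd,n,jaw,start=None):
    o=readout.get_obs(); Rc=rot(o['tcp_rot']); p=np.array(o['tool_pos']);
    Rg=Rt(jd); w=R.from_matrix(Rc.T@Rg).as_rotvec()/n; d=(np.array(goal)-p)/n
    print('p',p.round(1),'jaw',round(jawdeg(o),2),'mm/row',np.linalg.norm(d).round(1),'deg/row',np.degrees(np.linalg.norm(w)).round(2))
    for i in range(n):
        t=Rc.T@d/10
        print([round(float(v),3) for v in list(t)+list(w)])
        Rc=Rc@R.from_rotvec(w).as_matrix()
E
python3 - <<'E'
from h import *
o=readout.get_obs();print(rot(o['tcp_rot']).round(3),jawdeg(o))
# camera foot for jaw angle
c=imaging.get_calibration('wrist')['mount']
for jd in (-163,17):
  for z in (180,220):
    K=imaging.get_calibration('wrist')
    T=np.eye(4);T[:3,:3]=Rt(jd);T[:3,3]=[0,0,z];T=T@c
    C=((K['fx'],K['fy'],K['cx'],K['cy']),T[:3,:3],T[:3,3])
    print(jd,z,'image(280,130)->',onz(C,(280,130),30).round(0),'(280,240)->',onz(C,(280,240),30).round(0))
E
```

```text
[[-0.    -0.975  0.223]
 [-0.001  0.223  0.975]
 [-1.     0.    -0.001]] 77.11726563827769
-163 180 image(280,130)-> [ 16. -60.  30.] (280,240)-> [-14.  36.  30.]
-163 220 image(280,130)-> [ 15. -58.  30.] (280,240)-> [-19.  52.  30.]
17 180 image(280,130)-> [-16.  60.  30.] (280,240)-> [ 14. -36.  30.]
17 220 image(280,130)-> [-15.  58.  30.] (280,240)-> [ 19. -52.  30.]
```

```bash
python3 -c "
from h import *
plan([495,243,220],-12,16,1)"
```

```text
p [116.9 511.5 248.2] jaw 77.12 mm/row 29.0 deg/row 5.57
[0.177, -2.678, -1.109, 0.097, -0.0, 0.0]
[0.177, -2.773, -0.844, 0.097, -0.0, 0.0]
[0.177, -2.842, -0.571, 0.097, -0.0, 0.0]
[0.177, -2.884, -0.292, 0.097, -0.0, 0.0]
[0.177, -2.898, -0.011, 0.097, -0.0, 0.0]
[0.176, -2.886, 0.27, 0.097, -0.0, 0.0]
[0.176, -2.846, 0.549, 0.097, -0.0, 0.0]
[0.176, -2.779, 0.823, 0.097, -0.0, 0.0]
[0.176, -2.686, 1.089, 0.097, -0.0, 0.0]
[0.176, -2.568, 1.344, 0.097, -0.0, 0.0]
[0.176, -2.425, 1.587, 0.097, -0.0, 0.0]
[0.176, -2.26, 1.815, 0.097, -0.0, 0.0]
[0.176, -2.073, 2.026, 0.097, -0.0, 0.0]
[0.176, -1.867, 2.217, 0.097, -0.0, 0.0]
[0.176, -1.643, 2.388, 0.097, -0.0, 0.0]
[0.176, -1.403, 2.536, 0.097, -0.0, 0.0]
```

>>> arm_command(plan=[{"tx": 0.18,"ty": -2.68,"tz": -1.11,"wx": 0.097,"jaw": 1},{"tx": 0.18,"ty": -2.77,"tz": -0.84,"wx": 0.097,"jaw": 1},{"tx": 0.18,"ty": -2.84,"tz": -0.57,"wx": 0.097,"jaw": 1},{"tx": 0.18,"ty": -2.88,"tz": -0.29,"wx": 0.097,"jaw": 1},{"tx": 0.18,"ty": -2.9,"tz": 0,"wx": 0.097,"jaw": 1},{"tx": 0.18,"ty": -2.89,"tz": 0.27,"wx": 0.097,"jaw": 1},{"tx": 0.18,"ty": -2.85,"tz": 0.55,"wx": 0.097,"jaw": 1},{"tx": 0.18,"ty": -2.78,"tz": 0.82,"wx": 0.097,"jaw": 1},{"tx": 0.18,"ty": -2.69,"tz": 1.09,"wx": 0.097,"jaw": 1},{"tx": 0.18,"ty": -2.57,"tz": 1.34,"wx": 0.097,"jaw": 1},{"tx": 0.18,"ty": -2.43,"tz": 1.59,"wx": 0.097,"jaw": 1},{"tx": 0.18,"ty": -2.26,"tz": 1.82,"wx": 0.097,"jaw": 1},{"tx": 0.18,"ty": -2.07,"tz": 2.03,"wx": 0.097,"jaw": 1},{"tx": 0.18,"ty": -1.87,"tz": 2.22,"wx": 0.097,"jaw": 1},{"tx": 0.18,"ty": -1.64,"tz": 2.39,"wx": 0.097,"jaw": 1},{"tx": 0.18,"ty": -1.4,"tz": 2.54,"wx": 0.097,"jaw": 1},{"jaw": 1},{"jaw": 1}])

```text
invalid input at $.plan[0]: expected keys tx, ty, tz, wx, wy, wz, jaw
```

```bash
python3 -c "
from h import *
import pickle
o=readout.get_obs();im=imaging.capture('wrist');cv2.imwrite('pics/wA.png',im);pickle.dump(o,open('oA.pkl','wb'))
print(o['tool_pos'],o['tcp_rot'],o['time'],abs(o['dq']).max(),jawdeg(o))
plan([534,-70,200],17,12,1)"
```

```text
[116.91656868 511.54175861 248.22925629] [ 2.99364098  1.56967215 -1.94359423] 0.15 0.003139079263167173 77.11726563827769
p [116.9 511.6 248.3] jaw 77.12 mm/row 59.8 deg/row 5.01
[0.405, -4.469, -3.95, 0.087, -0.0, 0.0]
[0.405, -4.797, -3.544, 0.087, -0.0, 0.0]
[0.405, -5.088, -3.112, 0.087, -0.0, 0.0]
[0.404, -5.34, -2.656, 0.087, -0.0, 0.0]
[0.404, -5.552, -2.179, 0.087, -0.0, 0.0]
[0.404, -5.721, -1.686, 0.087, -0.0, 0.0]
[0.403, -5.846, -1.18, 0.087, -0.0, 0.0]
[0.403, -5.927, -0.665, 0.087, -0.0, 0.0]
[0.403, -5.962, -0.145, 0.087, -0.0, 0.0]
[0.403, -5.952, 0.376, 0.087, -0.0, 0.0]
[0.403, -5.897, 0.895, 0.087, -0.0, 0.0]
[0.403, -5.796, 1.406, 0.087, -0.0, 0.0]
```

View pics/wA.png

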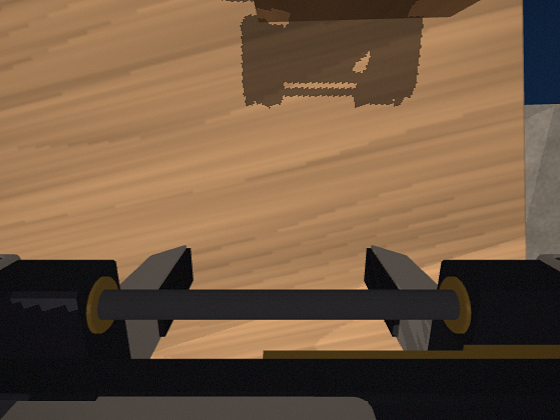

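```bash
python3 - <<'E'
s=open('h.py').read()
s=s.replace("        print([round(float(v),3) for v in list(t)+list(w)])","        v=[round(float(q),2) for q in t]+[round(float(q),3)+0. for q in w]+[jaw]; print('{'+', '.join(f'\"{k}\": {q:g}' for k,q in zip('tx ty tz wx wy wz jaw'.split(),v))+'},')")
open('h.py','w').write(s)
E
python3 -c "
from h import *
plan([495,243,220],-12,12,1)"
```

```text
p [116.9 511.6 248.3] jaw 77.12 mm/row 38.7 deg/row 7.43
{"tx": 0.24, "ty": -3.57, "tz": -1.48, "wx": 0.13, "wy": 0, "wz": 0, "jaw": 1},
{"tx": 0.24, "ty": -3.73, "tz": -1.01, "wx": 0.13, "wy": 0, "wz": 0, "jaw": 1},
{"tx": 0.24, "ty": -3.83, "tz": -0.51, "wx": 0.13, "wy": 0, "wz": 0, "jaw": 1},
{"tx": 0.24, "ty": -3.86, "tz": -0.02, "wx": 0.13, "wy": 0, "wz": 0, "jaw": 1},
{"tx": 0.24, "ty": -3.83, "tz": 0.48, "wx": 0.13, "wy": 0, "wz": 0, "jaw": 1},
{"tx": 0.24, "ty": -3.74, "tz": 0.98, "wx": 0.13, "wy": 0, "wz": 0, "jaw": 1},
{"tx": 0.24, "ty": -3.58, "tz": 1.45, "wx": 0.13, "wy": 0, "wz": 0, "jaw": 1},
{"tx": 0.24, "ty": -3.36, "tz": 1.9, "wx": 0.13, "wy": 0, "wz": 0, "jaw": 1},
{"tx": 0.24, "ty": -3.09, "tz": 2.32, "wx": 0.13, "wy": 0, "wz": 0, "jaw": 1},
{"tx": 0.24, "ty": -2.76, "tz": 2.7, "wx": 0.13, "wy": 0, "wz": 0, "jaw": 1},
{"tx": 0.24, "ty": -2.39, "tz": 3.04, "wx": 0.13, "wy": 0, "wz": 0, "jaw": 1},
{"tx": 0.24, "ty": -1.98, "tz": 3.32, "wx": 0.13, "wy": 0, "wz": 0, "jaw": 1},
```

>>> arm_command(plan=[{"tx": 0.24,"ty": -3.57,"tz": -1.48,"wx": 0.13,"wy": 0,"wz": 0,"jaw": 1},{"tx": 0.24,"ty": -3.73,"tz": -1.01,"wx": 0.13,"wy": 0,"wz": 0,"jaw": 1},{"tx": 0.24,"ty": -3.83,"tz": -0.51,"wx": 0.13,"wy": 0,"wz": 0,"jaw": 1},{"tx": 0.24,"ty": -3.86,"tz": 0,"wx": 0.13,"wy": 0,"wz": 0,"jaw": 1},{"tx": 0.24,"ty": -3.83,"tz": 0.48,"wx": 0.13,"wy": 0,"wz": 0,"jaw": 1},{"tx": 0.24,"ty": -3.74,"tz": 0.98,"wx": 0.13,"wy": 0,"wz": 0,"jaw": 1},{"tx": 0.24,"ty": -3.58,"tz": 1.45,"wx": 0.13,"wy": 0,"wz": 0,"jaw": 1},{"tx": 0.24,"ty": -3.36,"tz": 1.9,"wx": 0.13,"wy": 0,"wz": 0,"jaw": 1},{"tx": 0.24,"ty": -3.09,"tz": 2.32,"wx": 0.13,"wy": 0,"wz": 0,"jaw": 1},{"tx": 0.24,"ty": -2.76,"tz": 2.7,"wx": 0.13,"wy": 0,"wz": 0,"jaw": 1},{"tx": 0.24,"ty": -2.39,"tz": 3.04,"wx": 0.13,"wy": 0,"wz": 0,"jaw": 1},{"tx": 0.24,"ty": -1.98,"tz": 3.32,"wx": 0.13,"wy": 0,"wz": 0,"jaw": 1},{"tx": 0,"ty": 0,"tz": 0,"wx": 0,"wy": 0,"wz": 0,"jaw": 1},{"tx": 0,"ty": 0,"tz": 0,"wx": 0,"wy": 0,"wz": 0,"jaw": 1},{"tx": 0,"ty": 0,"tz": 0,"wx": 0,"wy": 0,"wz": 0,"jaw": 1}])

```text
time: 1.7
tool_pos: [493.7, 243.2, 219.8]
tcp_rot: [-3.064, 1.57, 3.007]
contact_force: [0.5, 0.3, 0.6]
grip_width: 91.8
```

```bash
python3 -c "
from h import *
import pickle
o=readout.get_obs();im=imaging.capture('wrist');cv2.imwrite('pics/wB.png',im);pickle.dump(o,open('oB.pkl','wb'))
print(o['tool_pos'],o['tcp_rot'],o['time'],abs(o['dq']).max(),jawdeg(o))
plan([534,-70,200],17,9,1)"
```

```text
[493.71365649 243.18677849 219.79696979] [-3.06365227  1.56997023  3.00710195] 1.7 0.01394634348765649 -12.17140616110766
p [493.6 243.4 220. ] jaw -12.15 mm/row 35.2 deg/row 3.24
{"tx": 0.22, "ty": -3.31, "tz": 1.17, "wx": -0.057, "wy": 0, "wz": 0, "jaw": 1},
{"tx": 0.22, "ty": -3.37, "tz": 0.98, "wx": -0.057, "wy": 0, "wz": 0, "jaw": 1},
{"tx": 0.22, "ty": -3.42, "tz": 0.79, "wx": -0.057, "wy": 0, "wz": 0, "jaw": 1},
{"tx": 0.22, "ty": -3.46, "tz": 0.6, "wx": -0.057, "wy": 0, "wz": 0, "jaw": 1},
{"tx": 0.22, "ty": -3.49, "tz": 0.4, "wx": -0.057, "wy": 0, "wz": 0, "jaw": 1},
{"tx": 0.22, "ty": -3.51, "tz": 0.2, "wx": -0.057, "wy": 0, "wz": 0, "jaw": 1},
{"tx": 0.22, "ty": -3.51, "tz": 0, "wx": -0.057, "wy": 0, "wz": 0, "jaw": 1},
{"tx": 0.22, "ty": -3.51, "tz": -0.2, "wx": -0.057, "wy": 0, "wz": 0, "jaw": 1},
{"tx": 0.22, "ty": -3.49, "tz": -0.39, "wx": -0.057, "wy": 0, "wz": 0, "jaw": 1},
```

View pics/wB.png

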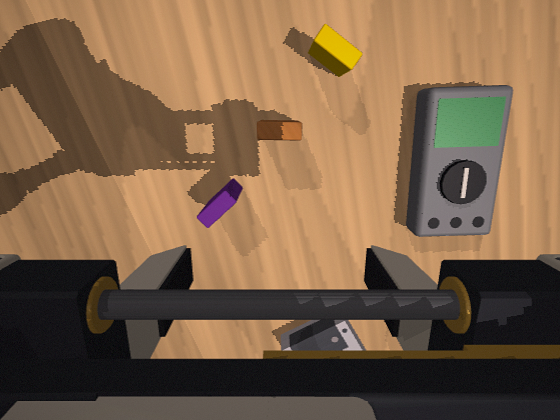

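>>> arm_command(plan=[{"tx": 0.22,"ty": -3.31,"tz": 1.17,"wx": -0.057,"wy": 0,"wz": 0,"jaw": 1},{"tx": 0.22,"ty": -3.37,"tz": 0.98,"wx": -0.057,"wy": 0,"wz": 0,"jaw": 1},{"tx": 0.22,"ty": -3.42,"tz": 0.79,"wx": -0.057,"wy": 0,"wz": 0,"jaw": 1},{"tx": 0.22,"ty": -3.46,"tz": 0.6,"wx": -0.057,"wy": 0,"wz": 0,"jaw": 1},{"tx": 0.22,"ty": -3.49,"tz": 0.4,"wx": -0.057,"wy": 0,"wz": 0,"jaw": 1},{"tx": 0.22,"ty": -3.51,"tz": 0.2,"wx": -0.057,"wy": 0,"wz": 0,"jaw": 1},{"tx": 0.22,"ty": -3.51,"tz": 0,"wx": -0.057,"wy": 0,"wz": 0,"jaw": 1},{"tx": 0.22,"ty": -3.51,"tz": -0.2,"wx": -0.057,"wy": 0,"wz": 0,"jaw": 1},{"tx": 0.22,"ty": -3.49,"tz": -0.39,"wx": -0.057,"wy": 0,"wz": 0,"jaw": 1},{"tx": 0,"ty": 0,"tz": 0,"wx": 0,"wy": 0,"wz": 0,"jaw": 1},{"tx": 0,"ty": 0,"tz": 0,"wx": 0,"wy": 0,"wz": 0,"jaw": 1},{"tx": 0,"ty": 0,"tz": 0,"wx": 0,"wy": 0,"wz": 0,"jaw": 1}])

```text
time: 2.95
tool_pos: [534.6, -69.3, 200.3]
tcp_rot: [1.212, 1.57, 1.512]
contact_force: [0.6, 0.3, 0.4]
grip_width: 91.9
```

```bash
python3 -c "
from h import *
import pickle
o=readout.get_obs();im=imaging.capture('wrist');cv2.imwrite('pics/wC.png',im);pickle.dump(o,open('oC.pkl','wb'))
print(o['tool_pos'],o['tcp_rot'],o['time'],abs(o['dq']).max(),jawdeg(o))
plan([539,-320,180],13.3,7,1)"
```

```text
[534.58091621 -69.27356139 200.30721399] [1.21201401 1.57033702 1.51230687] 2.95 0.007037689720499994 17.205511398740047
p [534.6 -69.2 200.3] jaw 17.23 mm/row 36.0 deg/row 0.56
{"tx": 0.29, "ty": -3.44, "tz": -1, "wx": 0.01, "wy": 0, "wz": 0, "jaw": 1},
{"tx": 0.29, "ty": -3.45, "tz": -0.97, "wx": 0.01, "wy": 0, "wz": 0, "jaw": 1},
{"tx": 0.29, "ty": -3.46, "tz": -0.93, "wx": 0.01, "wy": 0, "wz": 0, "jaw": 1},
{"tx": 0.29, "ty": -3.47, "tz": -0.9, "wx": 0.01, "wy": 0, "wz": 0, "jaw": 1},
{"tx": 0.29, "ty": -3.48, "tz": -0.87, "wx": 0.01, "wy": 0, "wz": 0, "jaw": 1},
{"tx": 0.29, "ty": -3.49, "tz": -0.83, "wx": 0.01, "wy": 0, "wz": 0, "jaw": 1},
{"tx": 0.29, "ty": -3.49, "tz": -0.8, "wx": 0.01, "wy": 0, "wz": 0, "jaw": 1},
```

View pics/wC.png

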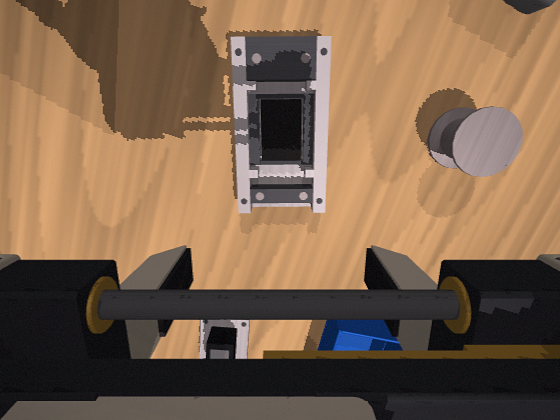

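>>> arm_command(plan=[{"tx": 0.29,"ty": -3.44,"tz": -1,"wx": 0.01,"wy": 0,"wz": 0,"jaw": 1},{"tx": 0.29,"ty": -3.45,"tz": -0.97,"wx": 0.01,"wy": 0,"wz": 0,"jaw": 1},{"tx": 0.29,"ty": -3.46,"tz": -0.93,"wx": 0.01,"wy": 0,"wz": 0,"jaw": 1},{"tx": 0.29,"ty": -3.47,"tz": -0.9,"wx": 0.01,"wy": 0,"wz": 0,"jaw": 1},{"tx": 0.29,"ty": -3.48,"tz": -0.87,"wx": 0.01,"wy": 0,"wz": 0,"jaw": 1},{"tx": 0.29,"ty": -3.49,"tz": -0.83,"wx": 0.01,"wy": 0,"wz": 0,"jaw": 1},{"tx": 0.29,"ty": -3.49,"tz": -0.8,"wx": 0.01,"wy": 0,"wz": 0,"jaw": 1},{"tx": 0,"ty": 0,"tz": 0,"wx": 0,"wy": 0,"wz": 0,"jaw": 1},{"tx": 0,"ty": 0,"tz": 0,"wx": 0,"wy": 0,"wz": 0,"jaw": 1},{"tx": 0,"ty": 0,"tz": 0,"wx": 0,"wy": 0,"wz": 0,"jaw": 1}])

```text
time: 4.0
tool_pos: [539.0, -319.8, 179.9]
tcp_rot: [1.425, 1.57, 1.656]
contact_force: [0.0, 0.5, -0.1]
grip_width: 92.1
```

```bash
python3 -c "
from h import *
import pickle
o=readout.get_obs();im=imaging.capture('wrist');cv2.imwrite('pics/wD.png',im);pickle.dump(o,open('oD.pkl','wb'))
print(o['tool_pos'],o['tcp_rot'],o['time'],abs(o['dq']).max(),jawdeg(o))
def crop(f,x0,y0,x1,y1,s,o): cv2.imwrite(o,cv2.resize(cv2.imread(f)[y0:y1,x0:x1],None,fx=s,fy=s,interpolation=cv2.INTER_CUBIC))
crop('pics/wC.png',220,20,340,220,3,'pics/wC3.png')
crop('pics/wB.png',240,105,320,155,8,'pics/wB8.png')
crop('pics/wD.png',220,70,340,190,5,'pics/wD5.png')
"
```

```text
[ 538.99609952 -319.82217322  179.94478348] [1.42548708 1.57011526 1.6562743 ] 4.0 0.00559598087591344 13.223131853408841
```

View pics/wC3.png

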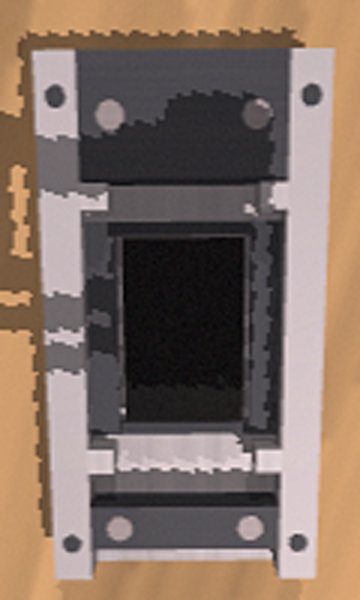

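View pics/wB8.png

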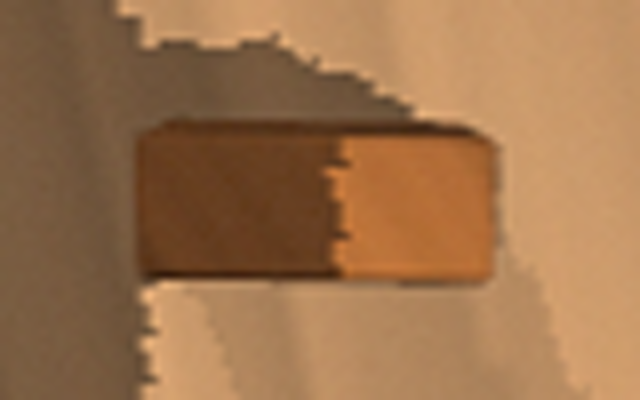

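View pics/wD5.png

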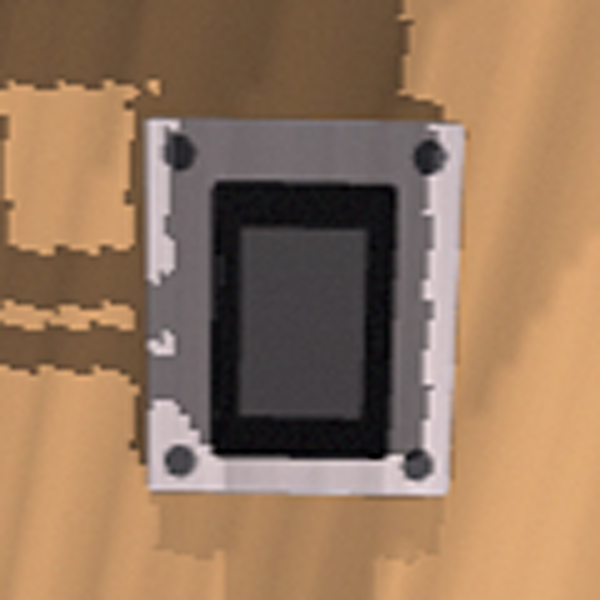

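```bash
cat > meas.py <<'E'
from h import *
import pickle
def P(u,v,s,x0,y0): return ((u+.5)/s-.5+x0,(v+.5)/s-.5+y0)
def rect(C,pts,s,x0,y0,z):
    "pts TL TR BR BL -> centre, yaw of x axis(TL->TR)"
    Q=np.array([onz(C,P(*p,s,x0,y0),z)[:2] for p in pts]);
    ex=(Q[1]-Q[0]+Q[2]-Q[3])/2; ey=(Q[0]-Q[3]+Q[1]-Q[2])/2
    a=lambda v:np.degrees(np.arctan2(v[1],v[0]))
    print('c',Q.mean(0).round(1),'size',[np.linalg.norm(Q[i]-Q[i-1]).round(1) for i in range(4)],'yaw x',a(ex).round(2),'from y',(a(ey)-90).round(2))
E
python3 - <<'E'
from meas import *
L=lambda n:cam('wrist',pickle.load(open(f'o{n}.pkl','rb')))
rect(L('C'),[(31,50),(335,50),(320,578),(57,578)],3,220,20,30)
rect(L('C'),[(55,96),(312,95),(297,542),(72,543)],3,220,20,30)
rect(L('B'),[(137,132),(492,135),(492,282),(140,275)],8,240,105,60)
rect(L('D'),[(148,118),(464,124),(448,493),(150,491)],5,220,70,14)
rect(L('D'),[(213,183),(397,187),(386,458),(212,456)],5,220,70,44)
print('stops',[onz(L('C'),P(183,v,3,220,20),30).round(1) for v in (50,182,507,548)])
E
```

```text
c [520.6  -9.3] size [np.float64(155.6), np.float64(85.6), np.float64(155.7), np.float64(86.0)] yaw x 17.24 from y 18.03
c [519.9  -9.4] size [np.float64(131.9), np.float64(73.3), np.float64(131.9), np.float64(72.8)] yaw x 17.48 from y 17.52
c [508.5 303.8] size [np.float64(15.3), np.float64(38.8), np.float64(15.8), np.float64(39.1)] yaw x -12.93 from y -11.47
c [ 527.9 -260.1] size [np.float64(65.4), np.float64(55.2), np.float64(64.8), np.float64(55.4)] yaw x 12.55 from y 12.24
c [ 527.7 -260.3] size [np.float64(43.3), np.float64(29.2), np.float64(43.1), np.float64(29.0)] yaw x 12.34 from y 12.06
stops [array([496.5,  64.7,  30. ]), array([506.8,  31.5,  30. ]), array([535.8, -61.2,  30. ]), array([539.9, -74.2,  30. ])]
```

```bash
python3 -c "
from h import *
plan([527.8,-260.2,75],12.3,4,1)"
```

```text
p [ 539.  -319.8  180.1] jaw 13.24 mm/row 30.3 deg/row 0.23
{"tx": 2.63, "ty": 1.51, "tz": 0.07, "wx": 0.004, "wy": 0, "wz": 0, "jaw": 1},
{"tx": 2.63, "ty": 1.51, "tz": 0.06, "wx": 0.004, "wy": 0, "wz": 0, "jaw": 1},
{"tx": 2.63, "ty": 1.51, "tz": 0.05, "wx": 0.004, "wy": 0, "wz": 0, "jaw": 1},
{"tx": 2.63, "ty": 1.51, "tz": 0.05, "wx": 0.004, "wy": 0, "wz": 0, "jaw": 1},
```

>>> arm_command(plan=[{"tx": 2.63,"ty": 1.51,"tz": 0.07,"wx": 0.004,"wy": 0,"wz": 0,"jaw": 1},{"tx": 2.63,"ty": 1.51,"tz": 0.06,"wx": 0.004,"wy": 0,"wz": 0,"jaw": 1},{"tx": 2.63,"ty": 1.51,"tz": 0.05,"wx": 0.004,"wy": 0,"wz": 0,"jaw": 1},{"tx": 2.63,"ty": 1.51,"tz": 0.05,"wx": 0.004,"wy": 0,"wz": 0,"jaw": 1},{"tx": 0,"ty": 0,"tz": 0,"wx": 0,"wy": 0,"wz": 0,"jaw": 1},{"tx": 0,"ty": 0,"tz": 0,"wx": 0,"wy": 0,"wz": 0,"jaw": 1},{"tx": 0,"ty": 0,"tz": 0,"wx": 0,"wy": 0,"wz": 0,"jaw": 1}])

```text
time: 4.75
tool_pos: [528.8, -263.1, 76.5]
tcp_rot: [-0.816, 1.567, -0.602]
contact_force: [0.7, 0.0, -0.7]
grip_width: 92.2
```

```bash
python3 -c "
from h import *
plan([527.8,-260.2,40],12.3,2,1);cv2.imwrite('pics/wE.png',imaging.capture('wrist'))"
```

```text
p [ 528.8 -263.1   76.5] jaw 12.23 mm/row 18.3 deg/row 0.11
{"tx": 1.82, "ty": 0.16, "tz": -0.02, "wx": -0.001, "wy": 0.001, "wz": 0.001, "jaw": 1},
{"tx": 1.83, "ty": 0.15, "tz": -0.02, "wx": -0.001, "wy": 0.001, "wz": 0.001, "jaw": 1},
```

View pics/wE.png

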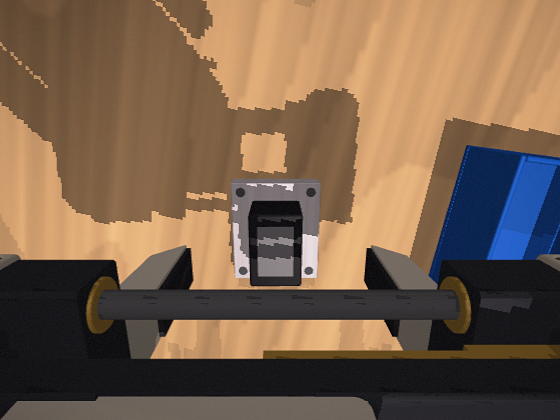

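```bash
python3 -c "
from h import *
C=cam('top')
print([onz(C,p,50).round(0).tolist() for p in ((364,152),(369,183),(422,177),(418,138))], rot(readout.get_obs()['tcp_rot']).round(4))
print('spool',onz(C,(276,154),50))
plan([527.8,-260.2,40],12.3,2,1)"
```

```text
[[692.0, -164.0, 50.0], [621.0, -171.0, 50.0], [632.0, -287.0, 50.0], [722.0, -286.0, 50.0]] [[ 0.0031 -0.2114  0.9774]
 [-0.0021  0.9774  0.2114]
 [-1.     -0.0027  0.0026]]
spool [693.50801218  32.32977487  50.        ]
p [ 528.7 -263.2   76.5] jaw 12.2 mm/row 18.3 deg/row 0.12
{"tx": 1.82, "ty": 0.16, "tz": -0.02, "wx": -0.001, "wy": 0.001, "wz": 0.001, "jaw": 1},
{"tx": 1.82, "ty": 0.16, "tz": -0.01, "wx": -0.001, "wy": 0.001, "wz": 0.001, "jaw": 1},
```

>>> arm_command(plan=[{"tx": 0,"ty": 0.32,"tz": -0.04,"wx": -0.001,"wy": 0.002,"wz": 0.002,"jaw": 0.3},{"tx": 0.9,"ty": 0,"tz": 0,"wx": 0,"wy": 0,"wz": 0,"jaw": 0.3},{"tx": 0.9,"ty": 0,"tz": 0,"wx": 0,"wy": 0,"wz": 0,"jaw": 0.3},{"tx": 0.9,"ty": 0,"tz": 0,"wx": 0,"wy": 0,"wz": 0,"jaw": 0.3},{"tx": 0.9,"ty": 0,"tz": 0,"wx": 0,"wy": 0,"wz": 0,"jaw": 0.3},{"tx": 0,"ty": 0,"tz": 0,"wx": 0,"wy": 0,"wz": 0,"jaw": 0.3},{"tx": 0,"ty": 0,"tz": 0,"wx": 0,"wy": 0,"wz": 0,"jaw": 0.3},{"tx": 0,"ty": 0,"tz": 0,"wx": 0,"wy": 0,"wz": 0,"jaw": 0.3}])

```text
time: 5.6
tool_pos: [526.6, -259.3, 38.8]
tcp_rot: [2.323, 1.569, 2.537]
contact_force: [-0.1, 0.1, -0.2]
grip_width: 59.7
```

```bash
python3 -c "
from h import *
plan([527.8,-260.2,40],12.3,1,1)"
```

```text
p [ 526.6 -259.3   38.8] jaw 12.26 mm/row 1.9 deg/row 0.13
{"tx": -0.12, "ty": -0.12, "tz": 0.1, "wx": -0.001, "wy": -0.002, "wz": -0.002, "jaw": 1},
```

>>> arm_command(plan=[{"tx": -0.1,"ty": -0.12,"tz": 0.1,"wx": 0,"wy": -0.002,"wz": -0.002,"jaw": 0.3},{"tx": 0,"ty": 0,"tz": 0,"wx": 0,"wy": 0,"wz": 0,"jaw": 0.3},{"tx": 0,"ty": 0,"tz": 0,"wx": 0,"wy": 0,"wz": 0,"jaw": -1},{"tx": 0,"ty": 0,"tz": 0,"wx": 0,"wy": 0,"wz": 0,"jaw": -1},{"tx": 0,"ty": 0,"tz": 0,"wx": 0,"wy": 0,"wz": 0,"jaw": -1},{"tx": 0,"ty": 0,"tz": 0,"wx": 0,"wy": 0,"wz": 0,"jaw": -1},{"tx": 0,"ty": 0,"tz": 0,"wx": 0,"wy": 0,"wz": 0,"jaw": -1},{"tx": 0,"ty": 0,"tz": 0,"wx": 0,"wy": 0,"wz": 0,"jaw": -1}])

```text
time: 6.4
tool_pos: [527.4, -260.0, 39.6]
tcp_rot: [2.356, 1.57, 2.57]
contact_force: [-1.5, -0.4, 1.7]
grip_width: 29.7
```

```bash
python3 -c "
from h import *
o=readout.get_obs();print(o['tool_pos'],o['grip_width'],o['contact_force'],jawdeg(o))
plan([o['tool_pos'][0],o['tool_pos'][1],140],jawdeg(o),4,-1)"
```

```text
[ 527.41617111 -260.03302825   39.56805982] 29.72162070389619 [-1.4588538  -0.35738596  1.65266827] 12.261872292094754
p [ 527.4 -260.    39.6] jaw 12.26 mm/row 25.1 deg/row 0.01
{"tx": -2.51, "ty": 0, "tz": -0, "wx": 0, "wy": 0, "wz": 0, "jaw": -1},
{"tx": -2.51, "ty": 0, "tz": -0, "wx": 0, "wy": 0, "wz": 0, "jaw": -1},
{"tx": -2.51, "ty": 0, "tz": -0, "wx": 0, "wy": 0, "wz": 0, "jaw": -1},
{"tx": -2.51, "ty": 0, "tz": -0, "wx": 0, "wy": 0, "wz": 0, "jaw": -1},
```

>>> arm_command(plan=[{"tx": -2.4,"ty": 0,"tz": 0,"wx": 0,"wy": 0,"wz": 0,"jaw": -1},{"tx": -2.4,"ty": 0,"tz": 0,"wx": 0,"wy": 0,"wz": 0,"jaw": -1},{"tx": -2.4,"ty": 0,"tz": 0,"wx": 0,"wy": 0,"wz": 0,"jaw": -1},{"tx": 0,"ty": 0,"tz": 0,"wx": 0,"wy": 0,"wz": 0,"jaw": -1}])

```text
time: 6.8
tool_pos: [529.1, -261.0, 114.3]
tcp_rot: [-0.768, 1.565, -0.554]
contact_force: [0.2, -0.2, -1.9]
grip_width: 29.7
```

```bash
python3 -c "
from h import *
plan([520.1,-9.3,110],17.5,10,-1); print(readout.get_obs()['contact_force'])"
```

```text
p [ 529.1 -261.   114.3] jaw 12.26 mm/row 25.2 deg/row 0.52
{"tx": 0.04, "ty": 2.48, "tz": 0.45, "wx": -0.009, "wy": 0, "wz": 0, "jaw": -1},
{"tx": 0.04, "ty": 2.47, "tz": 0.47, "wx": -0.009, "wy": 0, "wz": 0, "jaw": -1},
{"tx": 0.04, "ty": 2.47, "tz": 0.49, "wx": -0.009, "wy": 0, "wz": 0, "jaw": -1},
{"tx": 0.04, "ty": 2.47, "tz": 0.51, "wx": -0.009, "wy": 0, "wz": 0, "jaw": -1},
{"tx": 0.04, "ty": 2.46, "tz": 0.54, "wx": -0.009, "wy": 0, "wz": 0, "jaw": -1},
{"tx": 0.04, "ty": 2.46, "tz": 0.56, "wx": -0.009, "wy": 0, "wz": 0, "jaw": -1},
{"tx": 0.04, "ty": 2.45, "tz": 0.58, "wx": -0.009, "wy": 0, "wz": 0, "jaw": -1},
{"tx": 0.04, "ty": 2.44, "tz": 0.6, "wx": -0.009, "wy": 0, "wz": 0, "jaw": -1},
{"tx": 0.04, "ty": 2.44, "tz": 0.63, "wx": -0.009, "wy": 0, "wz": 0, "jaw": -1},
{"tx": 0.04, "ty": 2.43, "tz": 0.65, "wx": -0.009, "wy": 0, "wz": 0, "jaw": -1},
[ 0.2380969 -0.1520282 -1.9120494]
```

>>> arm_command(plan=[{"tx": 0,"ty": 2.48,"tz": 0.45,"wx": -0.009,"wy": 0,"wz": 0,"jaw": -1},{"tx": 0,"ty": 2.47,"tz": 0.47,"wx": -0.009,"wy": 0,"wz": 0,"jaw": -1},{"tx": 0,"ty": 2.47,"tz": 0.49,"wx": -0.009,"wy": 0,"wz": 0,"jaw": -1},{"tx": 0,"ty": 2.47,"tz": 0.51,"wx": -0.009,"wy": 0,"wz": 0,"jaw": -1},{"tx": 0,"ty": 2.46,"tz": 0.54,"wx": -0.009,"wy": 0,"wz": 0,"jaw": -1},{"tx": 0,"ty": 2.46,"tz": 0.56,"wx": -0.009,"wy": 0,"wz": 0,"jaw": -1},{"tx": 0,"ty": 2.45,"tz": 0.58,"wx": -0.009,"wy": 0,"wz": 0,"jaw": -1},{"tx": 0,"ty": 2.44,"tz": 0.6,"wx": -0.009,"wy": 0,"wz": 0,"jaw": -1},{"tx": 0,"ty": 2.44,"tz": 0.63,"wx": -0.009,"wy": 0,"wz": 0,"jaw": -1},{"tx": 0,"ty": 2.43,"tz": 0.65,"wx": -0.009,"wy": 0,"wz": 0,"jaw": -1},{"tx": 0,"ty": 0,"tz": 0,"wx": 0,"wy": 0,"wz": 0,"jaw": -1},{"tx": 0,"ty": 0,"tz": 0,"wx": 0,"wy": 0,"wz": 0,"jaw": -1},{"tx": 0,"ty": 0,"tz": 0,"wx": 0,"wy": 0,"wz": 0,"jaw": -1}])

```text
time: 8.1
tool_pos: [518.5, -9.0, 110.9]
tcp_rot: [2.847, 1.57, -3.133]
contact_force: [-0.0, -0.6, -2.7]
grip_width: 29.8
```

```bash
python3 -c "
from h import *
plan([520.1,-9.3,76],17.5,2,-1); print(readout.get_obs()['contact_force'])
cv2.imwrite('pics/wF.png',imaging.capture('wrist'))"
```

```text
p [518.5  -9.  110.9] jaw 17.39 mm/row 17.5 deg/row 0.06
{"tx": 1.74, "ty": -0.04, "tz": 0.07, "wx": -0.001, "wy": 0, "wz": 0, "jaw": -1},
{"tx": 1.74, "ty": -0.04, "tz": 0.07, "wx": -0.001, "wy": 0, "wz": 0, "jaw": -1},
[-0.00363158 -0.5970219  -2.71914407]
```

View pics/wF.png

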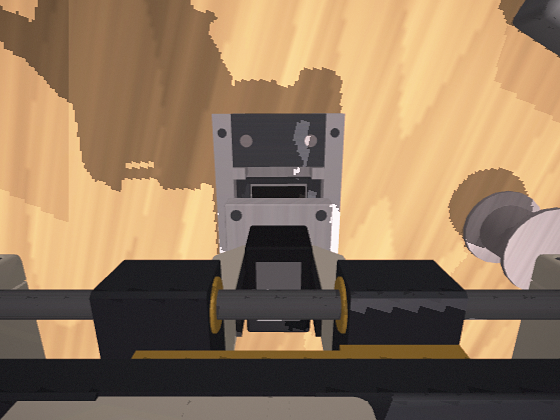

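>>> arm_command(plan=[{"tx": 0.9,"ty": 0,"tz": 0.1,"wx": -0.002,"wy": 0,"wz": 0,"jaw": -1},{"tx": 0.9,"ty": 0,"tz": 0.05,"wx": 0,"wy": 0,"wz": 0,"jaw": -1},{"tx": 0.9,"ty": -0.05,"tz": 0,"wx": 0,"wy": 0,"wz": 0,"jaw": -1},{"tx": 0.6,"ty": 0,"tz": 0,"wx": 0,"wy": 0,"wz": 0,"jaw": -1},{"tx": 0,"ty": 0,"tz": 0,"wx": 0,"wy": 0,"wz": 0,"jaw": -1},{"tx": 0,"ty": 0,"tz": 0,"wx": 0,"wy": 0,"wz": 0,"jaw": -1},{"tx": 0,"ty": 0,"tz": 0,"wx": 0,"wy": 0,"wz": 0,"jaw": -1}])

```text
time: 8.85
tool_pos: [520.6, -8.4, 78.9]
tcp_rot: [-0.35, 1.57, -0.044]
contact_force: [0.3, 0.2, -2.6]
grip_width: 29.9
```

```bash
python3 -c "
from h import *
o=readout.get_obs();C=cam('wrist',o)
plan([520.1,-9.3,63],17.5,2,-1); print(readout.get_obs()['contact_force'])
im=imaging.capture('wrist');cv2.imwrite('pics/wG.png',cv2.resize(im[80:280,190:370],None,fx=4,fy=3,interpolation=cv2.INTER_CUBIC)[:600])
import pickle;pickle.dump(o,open('oG.pkl','wb'))
"
```

```text
p [520.6  -8.4  78.9] jaw 17.54 mm/row 8.0 deg/row 0.03
{"tx": 0.79, "ty": -0.03, "tz": -0.04, "wx": 0, "wy": 0, "wz": 0, "jaw": -1},
{"tx": 0.79, "ty": -0.03, "tz": -0.04, "wx": 0, "wy": 0, "wz": 0, "jaw": -1},
[ 0.32358143  0.16525157 -2.61519838]
```

View pics/wG.png

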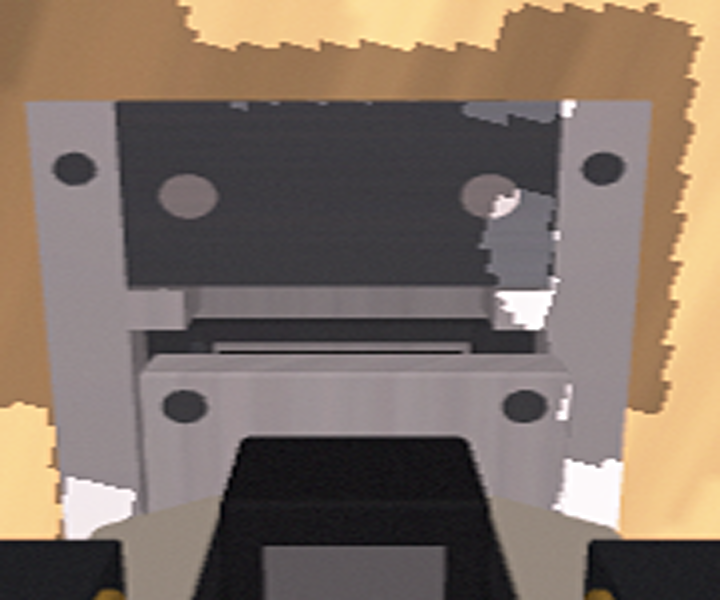

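```bash
python3 -c "
from h import *
import pickle
o=pickle.load(open('oG.pkl','rb'));C=cam('wrist',o);Rm=rot(o['tcp_rot'])
f=lambda u,v,z:(Rm.T@(onz(C,((u+.5)/4-.5+190,(v+.5)/3-.5+80),z)-o['tool_pos'])).round(1)[[1,2]]
for a in [(74,168,30),(603,168,30),(26,102,30),(652,102,30),(127,288,30),(557,288,30),(184,406,53.3),(524,406,53.3),(155,356,53.3),(557,356,53.3)]: print(a,f(*a))
"
```

```text
(74, 168, 30) [ 65.3 -37.7]
(603, 168, 30) [65.4 35.5]
(26, 102, 30) [ 77.  -43.5]
(652, 102, 30) [77.1 41.5]
(127, 288, 30) [ 42.9 -31.5]
(557, 288, 30) [42.9 30.1]
(184, 406, 53.3) [ 26.6 -21. ]
(524, 406, 53.3) [26.7 23.1]
(155, 356, 53.3) [ 35.6 -24.4]
(557, 356, 53.3) [35.6 27. ]
```

>>> arm_command(plan=[{"tx": 0,"ty": -0.03,"tz": -0.19,"wx": 0,"wy": 0,"wz": 0,"jaw": -1},{"tx": 0.5,"ty": 0,"tz": 0,"wx": 0,"wy": 0,"wz": 0,"jaw": -1},{"tx": 0.4,"ty": 0,"tz": 0,"wx": 0,"wy": 0,"wz": 0,"jaw": -1},{"tx": 0.3,"ty": 0,"tz": 0,"wx": 0,"wy": 0,"wz": 0,"jaw": -1},{"tx": 0,"ty": 0,"tz": 0,"wx": 0,"wy": 0,"wz": 0,"jaw": -1},{"tx": 0,"ty": 0,"tz": 0,"wx": 0,"wy": 0,"wz": 0,"jaw": -1}])

```text
time: 9.5
tool_pos: [518.6, -9.3, 66.5]
tcp_rot: [2.243, 1.571, 2.549]
contact_force: [0.9, 1.0, -2.6]
grip_width: 29.7
```

```bash
python3 -c "
from h import *
o=readout.get_obs();C=cam('wrist',o)
plan([520.1,-9.3,63],17.5,1,-1); print(readout.get_obs()['contact_force'])
im=imaging.capture('wrist');cv2.imwrite('pics/wH.png',cv2.resize(im[80:280,190:370],None,fx=4,fy=3,interpolation=cv2.INTER_CUBIC)[:600])
"
```

```text
p [518.6  -9.3  66.5] jaw 17.53 mm/row 3.8 deg/row 0.03
{"tx": 0.35, "ty": -0.05, "tz": 0.14, "wx": 0.001, "wy": 0, "wz": 0, "jaw": -1},
[ 0.93712053  1.0478572  -2.61800727]
```

View pics/wH.png

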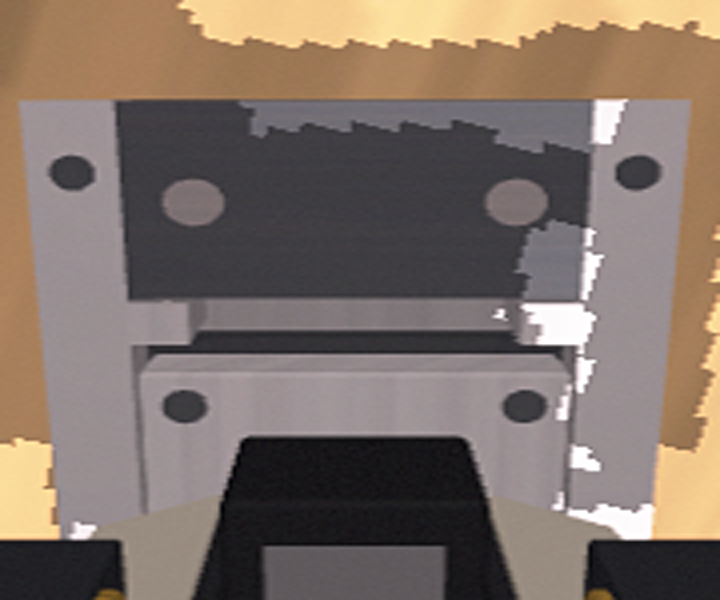

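>>> arm_command(plan=[{"tx": 0.2,"ty": 0,"tz": 0,"wx": 0,"wy": 0,"wz": 0,"jaw": -1},{"tx": 0.2,"ty": 0,"tz": 0,"wx": 0,"wy": 0,"wz": 0,"jaw": -1},{"tx": 0.05,"ty": 0,"tz": 0,"wx": 0,"wy": 0,"wz": 0,"jaw": -1},{"tx": 0,"ty": 0,"tz": 0,"wx": 0,"wy": 0,"wz": 0,"jaw": -1},{"tx": 0,"ty": 0,"tz": 0,"wx": 0,"wy": 0,"wz": 0,"jaw": -1}])

```text
time: 10.05
tool_pos: [518.7, -9.3, 62.1]
tcp_rot: [0.52, 1.571, 0.826]
contact_force: [-0.3, 0.5, -3.1]
grip_width: 29.7
```

```bash
python3 -c "
from h import *
o=readout.get_obs();print(o['contact_force'],o['tool_pos'],jawdeg(o))"
```

```text
[-0.25831371  0.48259173 -3.10542164] [518.65184979  -9.28744953  62.11124134] 17.530788595902948
```

Near the pad; last half millimetre, then open (only to ~57 mm), and rise.

>>> arm_command(plan=[{"tx": 0.05,"ty": 0,"tz": 0,"wx": 0,"wy": 0,"wz": 0,"jaw": -1},{"tx": 0,"ty": 0,"tz": 0,"wx": 0,"wy": 0,"wz": 0,"jaw": -1},{"tx": 0,"ty": 0,"tz": 0,"wx": 0,"wy": 0,"wz": 0,"jaw": 0.2},{"tx": 0,"ty": 0,"tz": 0,"wx": 0,"wy": 0,"wz": 0,"jaw": 0.2},{"tx": 0,"ty": 0,"tz": 0,"wx": 0,"wy": 0,"wz": 0,"jaw": 0.2},{"tx": 0,"ty": 0,"tz": 0,"wx": 0,"wy": 0,"wz": 0,"jaw": 0.2},{"tx": -2,"ty": 0,"tz": 0,"wx": 0,"wy": 0,"wz": 0,"jaw": 0.2},{"tx": -3,"ty": 0,"tz": 0,"wx": 0,"wy": 0,"wz": 0,"jaw": 0.2},{"tx": -3,"ty": 0,"tz": 0,"wx": 0,"wy": 0,"wz": 0,"jaw": 0.5},{"tx": -3,"ty": 0,"tz": 0,"wx": 0,"wy": 0,"wz": 0,"jaw": 0.5},{"tx": -3,"ty": -1,"tz": 0,"wx": 0,"wy": 0,"wz": 0,"jaw": 0.5},{"tx": 0,"ty": -2,"tz": 0,"wx": 0,"wy": 0,"wz": 0,"jaw": 0.5},{"tx": 0,"ty": -2,"tz": 0,"wx": 0,"wy": 0,"wz": 0,"jaw": 0.5},{"tx": 0,"ty": 0,"tz": 0,"wx": 0,"wy": 0,"wz": 0,"jaw": 0.5},{"tx": 0,"ty": 0,"tz": 0,"wx": 0,"wy": 0,"wz": 0,"jaw": 0.5},{"tx": 0,"ty": 0,"tz": 0,"wx": 0,"wy": 0,"wz": 0,"jaw": 0.5}])

```text
time: 11.65
tool_pos: [533.3, -56.2, 201.4]
tcp_rot: [2.166, 1.57, 2.472]
contact_force: [1.0, 0.0, 0.2]
grip_width: 68.8
```

```bash
python3 -c "
from h import *
import pickle
o=readout.get_obs();im=imaging.capture('wrist');pickle.dump(o,open('oI.pkl','wb'));cv2.imwrite('pics/wI.png',im)
print(o['tool_pos'],jawdeg(o),o['contact_force'],o['grip_width'])
cv2.imwrite('pics/wI3.png',cv2.resize(im[40:240,215:345],None,fx=3,fy=3,interpolation=cv2.INTER_CUBIC))
"
```

```text
[533.2631236  -56.23384335 201.36454816] 17.553329218383066 [1.01847041 0.021038   0.18666925] 68.76796650326877
```

View pics/wI.png

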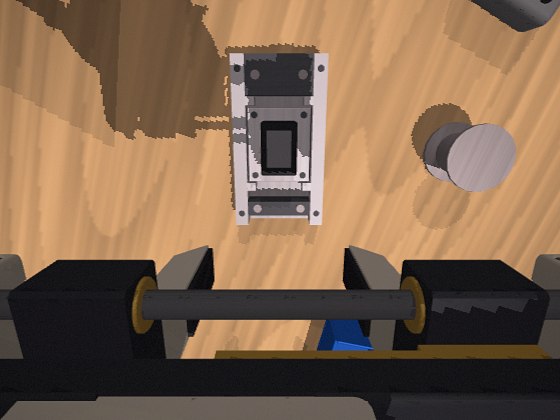

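View pics/wI3.png

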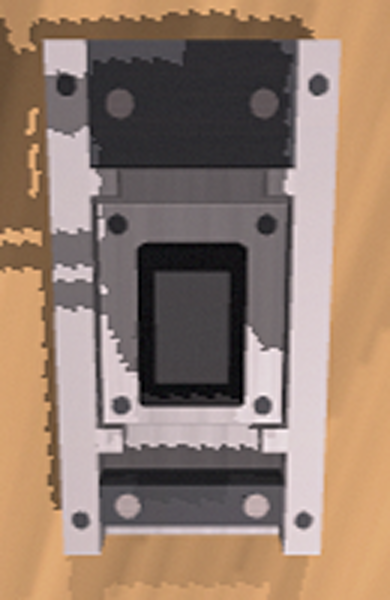

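```bash
python3 - <<'E'
from meas import *
C=cam('wrist',pickle.load(open('oI.pkl','rb')))
rect(C,[(65,86),(318,86),(304,520),(81,520)],3,215,40,30)
rect(C,[(42,40),(342,40),(322,555),(63,555)],3,215,40,30)
rect(C,[(117,225),(266,225),(262,405),(121,405)],3,215,40,36)
rect(C,[(93,198),(293,198),(286,424),(99,424)],3,215,40,36)
print([onz(C,P(190,v,3,215,40),z).round(1) for v,z in ((424,36),(484,30),(527,30))])
E
```

```text
c [520.1  -9.6] size [np.float64(131.8), np.float64(73.4), np.float64(131.8), np.float64(73.2)] yaw x 17.59 from y 17.75
c [520.2  -9.6] size [np.float64(156.1), np.float64(85.9), np.float64(156.1), np.float64(86.0)] yaw x 17.59 from y 17.68
c [519.9  -9.3] size [np.float64(53.8), np.float64(44.0), np.float64(53.8), np.float64(43.9)] yaw x 17.59 from y 17.61
c [520.   -8.5] size [np.float64(67.4), np.float64(58.6), np.float64(67.4), np.float64(58.5)] yaw x 17.59 from y 17.5
[array([529.4, -40.8,  36. ]), array([535.7, -60.9,  30. ]), array([540.2, -74.9,  30. ])]
```

```bash
python3 -c "
from h import *
plan([508.3,303.8,130],-12.5,11,0.4)"
```

```text
p [533.3 -56.2 201.4] jaw 17.57 mm/row 33.4 deg/row 2.73
{"tx": 0.65, "ty": 3.19, "tz": 0.77, "wx": 0.048, "wy": 0, "wz": 0, "jaw": 0.4},
{"tx": 0.65, "ty": 3.22, "tz": 0.62, "wx": 0.048, "wy": 0, "wz": 0, "jaw": 0.4},
{"tx": 0.65, "ty": 3.25, "tz": 0.46, "wx": 0.048, "wy": 0, "wz": 0, "jaw": 0.4},
{"tx": 0.65, "ty": 3.27, "tz": 0.31, "wx": 0.048, "wy": 0, "wz": 0, "jaw": 0.4},
{"tx": 0.65, "ty": 3.28, "tz": 0.15, "wx": 0.048, "wy": 0, "wz": 0, "jaw": 0.4},
{"tx": 0.65, "ty": 3.28, "tz": -0, "wx": 0.048, "wy": 0, "wz": 0, "jaw": 0.4},
{"tx": 0.65, "ty": 3.28, "tz": -0.16, "wx": 0.048, "wy": 0, "wz": 0, "jaw": 0.4},
{"tx": 0.65, "ty": 3.27, "tz": -0.32, "wx": 0.048, "wy": 0, "wz": 0, "jaw": 0.4},
{"tx": 0.65, "ty": 3.25, "tz": -0.47, "wx": 0.048, "wy": 0, "wz": 0, "jaw": 0.4},
{"tx": 0.65, "ty": 3.22, "tz": -0.63, "wx": 0.048, "wy": 0, "wz": 0, "jaw": 0.4},
{"tx": 0.65, "ty": 3.19, "tz": -0.78, "wx": 0.048, "wy": 0, "wz": 0, "jaw": 0.4},
```

>>> arm_command(plan=[{"tx": 0.65,"ty": 3.19,"tz": 0.77,"wx": 0.048,"wy": 0,"wz": 0,"jaw": 0.4},{"tx": 0.65,"ty": 3.22,"tz": 0.62,"wx": 0.048,"wy": 0,"wz": 0,"jaw": 0.4},{"tx": 0.65,"ty": 3.25,"tz": 0.46,"wx": 0.048,"wy": 0,"wz": 0,"jaw": 0.4},{"tx": 0.65,"ty": 3.27,"tz": 0.31,"wx": 0.048,"wy": 0,"wz": 0,"jaw": 0.4},{"tx": 0.65,"ty": 3.28,"tz": 0.15,"wx": 0.048,"wy": 0,"wz": 0,"jaw": 0.4},{"tx": 0.65,"ty": 3.28,"tz": 0,"wx": 0.048,"wy": 0,"wz": 0,"jaw": 0.4},{"tx": 0.65,"ty": 3.28,"tz": -0.16,"wx": 0.048,"wy": 0,"wz": 0,"jaw": 0.4},{"tx": 0.65,"ty": 3.27,"tz": -0.32,"wx": 0.048,"wy": 0,"wz": 0,"jaw": 0.4},{"tx": 0.65,"ty": 3.25,"tz": -0.47,"wx": 0.048,"wy": 0,"wz": 0,"jaw": 0.4},{"tx": 0.65,"ty": 3.22,"tz": -0.63,"wx": 0.048,"wy": 0,"wz": 0,"jaw": 0.4},{"tx": 0.65,"ty": 3.19,"tz": -0.78,"wx": 0.048,"wy": 0,"wz": 0,"jaw": 0.4},{"tx": 0,"ty": 0,"tz": 0,"wx": 0,"wy": 0,"wz": 0,"jaw": 0.4},{"tx": 0,"ty": 0,"tz": 0,"wx": 0,"wy": 0,"wz": 0,"jaw": 0.4},{"tx": 0,"ty": 0,"tz": 0,"wx": 0,"wy": 0,"wz": 0,"jaw": 0.4}])

```text
time: 13.1
tool_pos: [509.2, 302.8, 130.2]
tcp_rot: [-1.799, 1.57, -2.021]
contact_force: [-0.8, 0.1, -0.1]
grip_width: 64.1
```

```bash
python3 -c "
from h import *
import pickle
o=readout.get_obs();im=imaging.capture('wrist');cv2.imwrite('pics/wJ.png',im);pickle.dump(o,open('oJ.pkl','wb'))
plan([508.3,303.8,48],-12.5,4,0.4)"
```

```text
p [509.4 302.6 130.4] jaw -12.74 mm/row 20.6 deg/row 0.06
{"tx": 2.06, "ty": 0.02, "tz": -0.03, "wx": -0.001, "wy": 0, "wz": 0, "jaw": 0.4},
{"tx": 2.06, "ty": 0.02, "tz": -0.03, "wx": -0.001, "wy": 0, "wz": 0, "jaw": 0.4},
{"tx": 2.06, "ty": 0.02, "tz": -0.03, "wx": -0.001, "wy": 0, "wz": 0, "jaw": 0.4},
{"tx": 2.06, "ty": 0.02, "tz": -0.03, "wx": -0.001, "wy": 0, "wz": 0, "jaw": 0.4},
```

View pics/wJ.png

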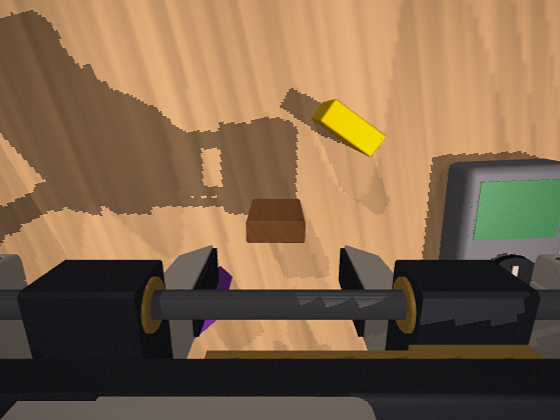

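```bash
python3 -c "
from h import *
import pickle
C=cam('wrist',pickle.load(open('oB.pkl','rb')))
for p,z in (((236,180),0),((242,188),0),((242,188),60),((210,227),60),((197,213),60)):
  q=onz(C,p,z)-[508.3,303.8,z]; print(p,z,(Rt(-12.5).T@q).round(0))"
```

```text
(236, 180) 0 [  0. -56. -47.]
(242, 188) 0 [  0. -66. -41.]
(242, 188) 60 [  0. -52. -34.]
(210, 227) 60 [  0. -90. -66.]
(197, 213) 60 [  0. -76. -77.]
```

Purple block is ≥50 mm away in tool y; clear. Descend.

>>> arm_command(plan=[{"tx": 2,"ty": 0.08,"tz": -0.12,"wx": -0.003,"wy": 0,"wz": 0,"jaw": 0.4},{"tx": 2,"ty": 0,"tz": 0,"wx": 0,"wy": 0,"wz": 0,"jaw": 0.4},{"tx": 2,"ty": 0,"tz": 0,"wx": 0,"wy": 0,"wz": 0,"jaw": 0.4},{"tx": 2,"ty": 0,"tz": 0,"wx": 0,"wy": 0,"wz": 0,"jaw": 0.4},{"tx": 0,"ty": 0,"tz": 0,"wx": 0,"wy": 0,"wz": 0,"jaw": 0.4},{"tx": 0,"ty": 0,"tz": 0,"wx": 0,"wy": 0,"wz": 0,"jaw": 0.4},{"tx": 0,"ty": 0,"tz": 0,"wx": 0,"wy": 0,"wz": 0,"jaw": 0.4}])

```text
time: 13.85
tool_pos: [509.3, 304.3, 51.5]
tcp_rot: [0.653, 1.568, 0.433]
contact_force: [0.2, 0.3, 0.1]
grip_width: 64.2
```

```bash
python3 -c "
from h import *
plan([508.3,303.8,48],-12.5,1,0.4)"
```

```text
p [509.3 304.3  51.5] jaw -12.58 mm/row 3.7 deg/row 0.16
{"tx": 0.35, "ty": -0.07, "tz": -0.09, "wx": -0.001, "wy": 0.002, "wz": -0.001, "jaw": 0.4},
```

>>> arm_command(plan=[{"tx": 0.35,"ty": -0.07,"tz": -0.17,"wx": 0,"wy": 0.002,"wz": -0.001,"jaw": 0.4},{"tx": 0,"ty": 0,"tz": 0,"wx": 0,"wy": 0,"wz": 0,"jaw": 0.4},{"tx": 0,"ty": 0,"tz": 0,"wx": 0,"wy": 0,"wz": 0,"jaw": 0.4},{"tx": 0,"ty": 0,"tz": 0,"wx": 0,"wy": 0,"wz": 0,"jaw": -1},{"tx": 0,"ty": 0,"tz": 0,"wx": 0,"wy": 0,"wz": 0,"jaw": -1},{"tx": 0,"ty": 0,"tz": 0,"wx": 0,"wy": 0,"wz": 0,"jaw": -1},{"tx": 0,"ty": 0,"tz": 0,"wx": 0,"wy": 0,"wz": 0,"jaw": -1},{"tx": 0,"ty": 0,"tz": 0,"wx": 0,"wy": 0,"wz": 0,"jaw": -1}])

```text
time: 14.65
tool_pos: [506.6, 304.1, 46.6]
tcp_rot: [-2.709, 1.569, -2.928]
contact_force: [0.1, 0.1, 1.1]
grip_width: 39.7
```

```bash
python3 -c "
from h import *
o=readout.get_obs();print(o['tool_pos'],o['grip_width'],o['contact_force'],jawdeg(o),rot(o['tcp_rot'])[:,0].round(4))"
```

```text
[506.58892837 304.0858331   46.63470853] 39.71878692530673 [0.13795895 0.05369406 1.05228468] -12.54416884195079 [-2.1e-03 -5.0e-04 -1.0e+00]
```

>>> arm_command(plan=[{"tx": -2,"ty": 0,"tz": 0,"wx": 0,"wy": 0,"wz": 0,"jaw": -1},{"tx": -3,"ty": 0,"tz": 0,"wx": 0,"wy": 0,"wz": 0,"jaw": -1},{"tx": -3,"ty": 0,"tz": 0,"wx": 0,"wy": 0,"wz": 0,"jaw": -1},{"tx": -1.5,"ty": 0,"tz": 0,"wx": 0,"wy": 0,"wz": 0,"jaw": -1},{"tx": 0,"ty": 0,"tz": 0,"wx": 0,"wy": 0,"wz": 0,"jaw": -1}])

```text
time: 15.15
tool_pos: [507.9, 304.6, 144.1]
tcp_rot: [0.802, 1.568, 0.583]
contact_force: [0.5, 0.3, -0.1]
grip_width: 39.7
```

```bash
python3 -c "
from h import *
plan([532.3,-51.4,140],17.6,12,-1);print(readout.get_obs()['grip_width'])"
```

```text
p [507.9 304.6 144.1] jaw -12.55 mm/row 29.7 deg/row 2.51
{"tx": 0.03, "ty": -2.85, "tz": 0.84, "wx": -0.044, "wy": 0, "wz": 0, "jaw": -1},
{"tx": 0.03, "ty": -2.89, "tz": 0.72, "wx": -0.044, "wy": 0, "wz": 0, "jaw": -1},
{"tx": 0.03, "ty": -2.92, "tz": 0.59, "wx": -0.044, "wy": 0, "wz": 0, "jaw": -1},
{"tx": 0.03, "ty": -2.94, "tz": 0.46, "wx": -0.044, "wy": 0, "wz": 0, "jaw": -1},
{"tx": 0.03, "ty": -2.96, "tz": 0.33, "wx": -0.044, "wy": 0, "wz": 0, "jaw": -1},
{"tx": 0.03, "ty": -2.97, "tz": 0.2, "wx": -0.044, "wy": 0, "wz": 0, "jaw": -1},
{"tx": 0.03, "ty": -2.97, "tz": 0.07, "wx": -0.044, "wy": 0, "wz": 0, "jaw": -1},
{"tx": 0.03, "ty": -2.97, "tz": -0.06, "wx": -0.044, "wy": 0, "wz": 0, "jaw": -1},
{"tx": 0.03, "ty": -2.97, "tz": -0.19, "wx": -0.044, "wy": 0, "wz": 0, "jaw": -1},
{"tx": 0.03, "ty": -2.96, "tz": -0.32, "wx": -0.044, "wy": 0, "wz": 0, "jaw": -1},
{"tx": 0.03, "ty": -2.94, "tz": -0.45, "wx": -0.044, "wy": 0, "wz": 0, "jaw": -1},
{"tx": 0.03, "ty": -2.92, "tz": -0.58, "wx": -0.044, "wy": 0, "wz": 0, "jaw": -1},
39.712375481655016
```

>>> arm_command(plan=[{"tx": 0.03,"ty": -2.85,"tz": 0.84,"wx": -0.044,"wy": 0,"wz": 0,"jaw": -1},{"tx": 0.03,"ty": -2.89,"tz": 0.72,"wx": -0.044,"wy": 0,"wz": 0,"jaw": -1},{"tx": 0.03,"ty": -2.92,"tz": 0.59,"wx": -0.044,"wy": 0,"wz": 0,"jaw": -1},{"tx": 0.03,"ty": -2.94,"tz": 0.46,"wx": -0.044,"wy": 0,"wz": 0,"jaw": -1},{"tx": 0.03,"ty": -2.96,"tz": 0.33,"wx": -0.044,"wy": 0,"wz": 0,"jaw": -1},{"tx": 0.03,"ty": -2.97,"tz": 0.2,"wx": -0.044,"wy": 0,"wz": 0,"jaw": -1},{"tx": 0.03,"ty": -2.97,"tz": 0.07,"wx": -0.044,"wy": 0,"wz": 0,"jaw": -1},{"tx": 0.03,"ty": -2.97,"tz": -0.06,"wx": -0.044,"wy": 0,"wz": 0,"jaw": -1},{"tx": 0.03,"ty": -2.97,"tz": -0.19,"wx": -0.044,"wy": 0,"wz": 0,"jaw": -1},{"tx": 0.03,"ty": -2.96,"tz": -0.32,"wx": -0.044,"wy": 0,"wz": 0,"jaw": -1},{"tx": 0.03,"ty": -2.94,"tz": -0.45,"wx": -0.044,"wy": 0,"wz": 0,"jaw": -1},{"tx": 0.03,"ty": -2.92,"tz": -0.58,"wx": -0.044,"wy": 0,"wz": 0,"jaw": -1},{"tx": 0,"ty": 0,"tz": 0,"wx": 0,"wy": 0,"wz": 0,"jaw": -1},{"tx": 0,"ty": 0,"tz": 0,"wx": 0,"wy": 0,"wz": 0,"jaw": -1},{"tx": 0,"ty": 0,"tz": 0,"wx": 0,"wy": 0,"wz": 0,"jaw": -1}])

```text
time: 16.65
tool_pos: [530.7, -51.2, 137.4]
tcp_rot: [2.768, 1.567, 3.077]
contact_force: [0.1, -0.8, -0.6]
grip_width: 40.1
```

```bash
python3 -c "
from h import *
o=readout.get_obs();im=imaging.capture('wrist');cv2.imwrite('pics/wK.png',im)
plan([532.3,-51.4,92],17.6,3,-1);print(o['grip_width'],o['contact_force'])"
```

```text
p [530.8 -51.  137.6] jaw 17.75 mm/row 15.2 deg/row 0.08
{"tx": 1.52, "ty": -0.03, "tz": 0.05, "wx": 0.001, "wy": -0.001, "wz": 0, "jaw": -1},
{"tx": 1.52, "ty": -0.03, "tz": 0.05, "wx": 0.001, "wy": -0.001, "wz": 0, "jaw": -1},
{"tx": 1.52, "ty": -0.03, "tz": 0.04, "wx": 0.001, "wy": -0.001, "wz": 0, "jaw": -1},
40.05999317602615 [ 0.05445131 -0.75520781 -0.56947628]
```

View pics/wK.png

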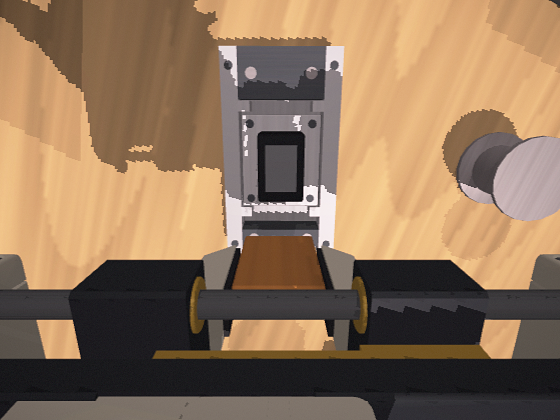

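>>> arm_command(plan=[{"tx": 1,"ty": -0.06,"tz": 0.1,"wx": 0.003,"wy": -0.002,"wz": 0,"jaw": -1},{"tx": 1,"ty": -0.03,"tz": 0.04,"wx": 0,"wy": 0,"wz": 0,"jaw": -1},{"tx": 1,"ty": 0,"tz": 0,"wx": 0,"wy": 0,"wz": 0,"jaw": -1},{"tx": 1,"ty": 0,"tz": 0,"wx": 0,"wy": 0,"wz": 0,"jaw": -1},{"tx": 0.5,"ty": 0,"tz": 0,"wx": 0,"wy": 0,"wz": 0,"jaw": -1},{"tx": 0,"ty": 0,"tz": 0,"wx": 0,"wy": 0,"wz": 0,"jaw": -1},{"tx": 0,"ty": 0,"tz": 0,"wx": 0,"wy": 0,"wz": 0,"jaw": -1},{"tx": 0,"ty": 0,"tz": 0,"wx": 0,"wy": 0,"wz": 0,"jaw": -1}])

```text
time: 17.5
tool_pos: [533.1, -52.7, 93.6]
tcp_rot: [-0.373, 1.57, -0.067]
contact_force: [0.8, 0.2, 0.3]
grip_width: 39.8
```

```bash
python3 -c "
from h import *
import pickle
o=readout.get_obs();im=imaging.capture('wrist');pickle.dump(o,open('oL.pkl','wb'));cv2.imwrite('pics/wL.png',cv2.resize(im[80:280,190:370],None,fx=4,fy=3,interpolation=cv2.INTER_CUBIC))
s=imaging.capture('side');cv2.imwrite('pics/sL.png',cv2.resize(s[180:280,210:330],None,fx=6,fy=6,interpolation=cv2.INTER_CUBIC))
plan([532.3,-51.4,80],17.6,1,-1);print(o['grip_width'],o['contact_force'],rot(o['tcp_rot'])[:,0].round(4))"
```

```text
p [533.1 -52.7  93.6] jaw 17.53 mm/row 13.7 deg/row 0.08
{"tx": 1.36, "ty": 0.15, "tz": -0.04, "wx": -0.001, "wy": 0.001, "wz": 0, "jaw": -1},
39.80373359497151 [0.77759569 0.15995652 0.31707635] [ 6.e-04 -0.e+00 -1.e+00]
```

View pics/wL.png

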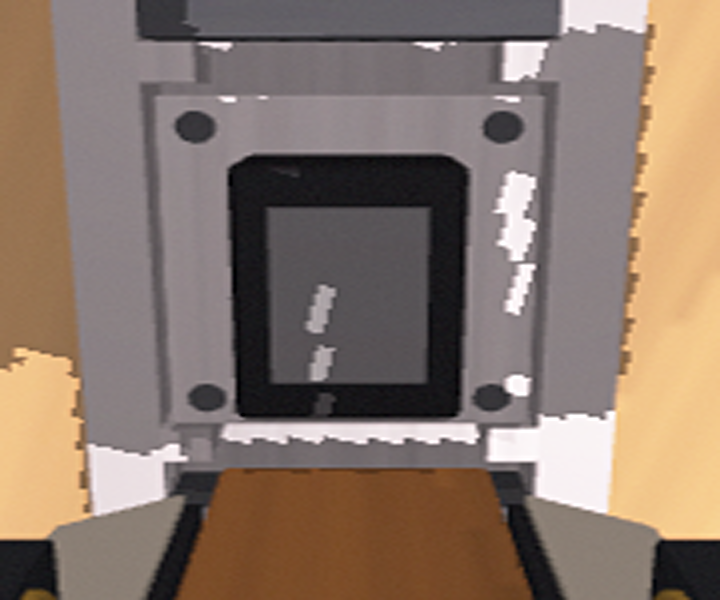

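View pics/sL.png

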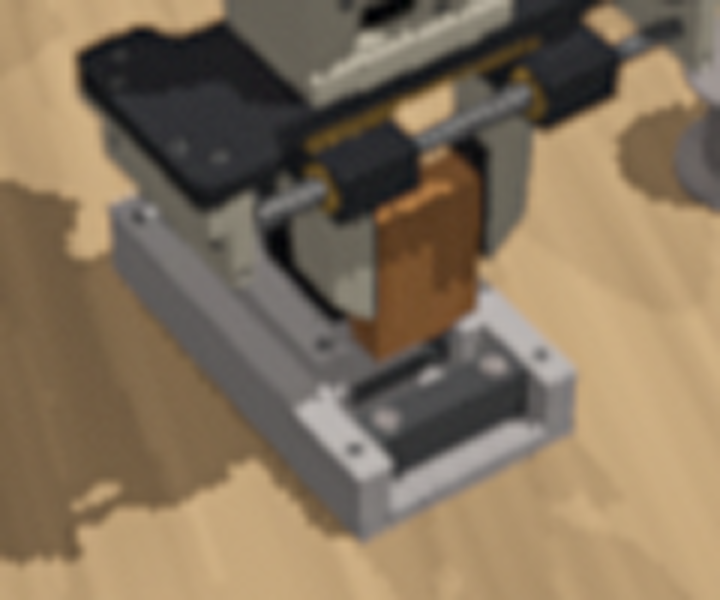

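```bash
python3 -c "
from h import *
import pickle
o=pickle.load(open('oL.pkl','rb'));C=cam('wrist',o);Rm=rot(o['tcp_rot'])
f=lambda u,v,z:(Rm.T@(onz(C,((u+.5)/4-.5+190,(v+.5)/3-.5+80),z)-o['tool_pos'])).round(1)[[1,2]]
for a in [(195,127,36),(502,127,36),(490,397,36),(207,398,36),(222,468,47),(492,469,47),(138,39,30),(562,39,30),(180,430,30),(520,430,30)]: print(a,f(*a))
"
```

```text
(195, 127, 36) [ 72.4 -21.7]
(502, 127, 36) [72.4 22.2]
(490, 397, 36) [18.4 22.2]
(207, 398, 36) [ 18.2 -21.7]
(222, 468, 47) [  7.  -18.7]
(492, 469, 47) [ 6.8 21.7]
(138, 39, 30) [ 88.5 -30.1]
(562, 39, 30) [88.6 31. ]
(180, 430, 30) [  9.2 -27. ]
(520, 430, 30) [ 9.2 27.9]
```

>>> arm_command(plan=[{"tx": 0,"ty": 0.19,"tz": -0.09,"wx": -0.001,"wy": 0.001,"wz": 0,"jaw": -1},{"tx": 0.5,"ty": 0,"tz": 0,"wx": 0,"wy": 0,"wz": 0,"jaw": -1},{"tx": 0.5,"ty": 0,"tz": 0,"wx": 0,"wy": 0,"wz": 0,"jaw": -1},{"tx": 0,"ty": 0,"tz": 0,"wx": 0,"wy": 0,"wz": 0,"jaw": -1},{"tx": 0,"ty": 0,"tz": 0,"wx": 0,"wy": 0,"wz": 0,"jaw": -1},{"tx": 0,"ty": 0,"tz": 0,"wx": 0,"wy": 0,"wz": 0,"jaw": -1}])

```text
time: 18.2
tool_pos: [531.4, -51.0, 83.1]
tcp_rot: [2.944, 1.57, -3.032]
contact_force: [0.6, -0.7, -0.5]
grip_width: 40.3
```

```bash
python3 -c "
from h import *
import pickle
o=readout.get_obs();im=imaging.capture('wrist');pickle.dump(o,open('oM.pkl','wb'));cv2.imwrite('pics/wM.png',cv2.resize(im[80:280,190:370],None,fx=4,fy=3,interpolation=cv2.INTER_CUBIC))
s=imaging.capture('side');cv2.imwrite('pics/sM.png',cv2.resize(s[180:280,210:330],None,fx=6,fy=6,interpolation=cv2.INTER_CUBIC))
plan([532.3,-51.4,80],17.6,1,-1);print(o['grip_width'],o['contact_force'],rot(o['tcp_rot'])[:,0].round(4))"
```

```text
p [531.4 -51.1  83.2] jaw 17.59 mm/row 3.3 deg/row 0.06
{"tx": 0.32, "ty": -0.06, "tz": 0.07, "wx": 0, "wy": -0.001, "wz": 0, "jaw": -1},
40.31955253218878 [ 0.62557011 -0.71850477 -0.53577405] [-1.1e-03 -1.0e-04 -1.0e+00]
```

View pics/wM.png

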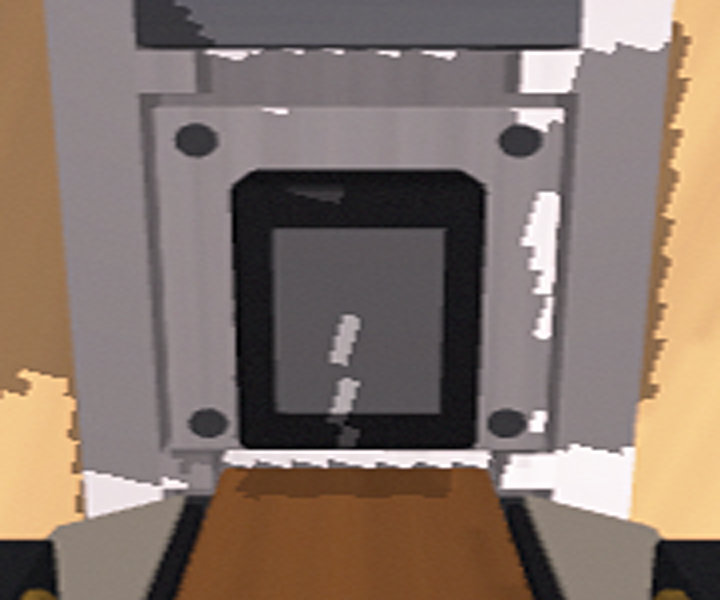

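View pics/sM.png

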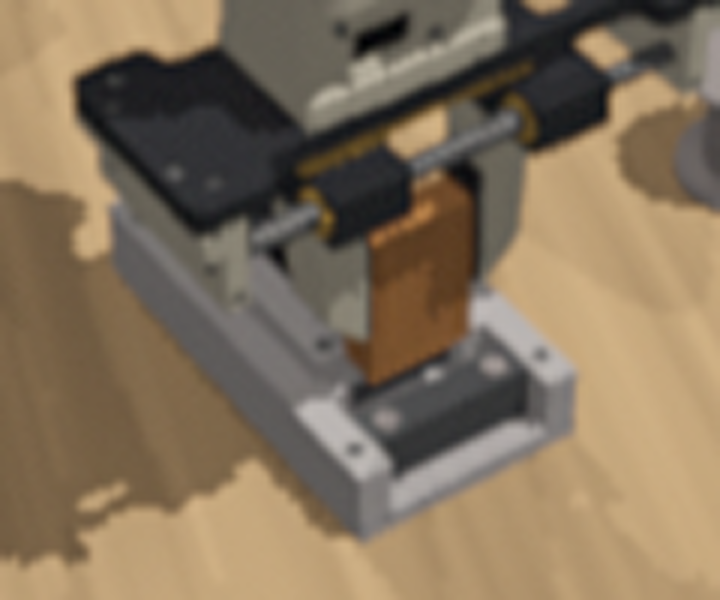

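```bash
python3 -c "
from h import *
import pickle
o=pickle.load(open('oM.pkl','rb'));C=cam('wrist',o);Rm=rot(o['tcp_rot'])
f=lambda u,v,z:(Rm.T@(onz(C,((u+.5)/4-.5+190,(v+.5)/3-.5+80),z)-o['tool_pos'])).round(1)[[1,2]]
for a in [(196,140,36),(520,140,36),(507,423,36),(207,423,36),(222,468,36.5),(494,468,36.5),(137,48,30),(582,47,30),(196,80,30),(520,80,30)]: print(a,f(*a))
"
```

```text
(196, 140, 36) [ 70.4 -20.5]
(520, 140, 36) [70.4 23.6]
(507, 423, 36) [16.3 23.7]
(207, 423, 36) [ 16.3 -20.7]
(222, 468, 36.5) [  7.  -18.7]
(494, 468, 36.5) [ 7. 22.]
(137, 48, 30) [ 86.4 -28.7]
(582, 47, 30) [86.7 32.2]
(196, 80, 30) [ 80.9 -20.8]
(520, 80, 30) [80.9 23.9]
```

>>> arm_command(plan=[{"tx": 0.4,"ty": 0,"tz": 0,"wx": 0,"wy": -0.001,"wz": 0,"jaw": -1},{"tx": 0.4,"ty": 0,"tz": 0,"wx": 0,"wy": 0,"wz": 0,"jaw": -1},{"tx": 0.4,"ty": 0,"tz": 0,"wx": 0,"wy": 0,"wz": 0,"jaw": -1},{"tx": 0.3,"ty": 0,"tz": 0,"wx": 0,"wy": 0,"wz": 0,"jaw": -1},{"tx": 0,"ty": 0,"tz": 0,"wx": 0,"wy": 0,"wz": 0,"jaw": -1},{"tx": 0,"ty": 0,"tz": 0,"wx": 0,"wy": 0,"wz": 0,"jaw": -1}])

```text
time: 18.9
tool_pos: [531.4, -51.0, 68.0]
tcp_rot: [2.395, 1.57, 2.702]
contact_force: [-0.5, 0.5, -0.2]
grip_width: 39.6
```

```bash
python3 -c "
from h import *
o=readout.get_obs();print(o['tool_pos'],o['grip_width'],o['contact_force'],o['moment'],jawdeg(o),rot(o['tcp_rot'])[:,0].round(4))
"
```

```text
[531.36497699 -51.00317599  68.03591312] 39.590780710675624 [-0.53052622  0.47275012 -0.19086514] [-0.05214149  0.0627658  -0.05419185] 17.591148102749653 [-4.e-04  2.e-04 -1.e+00]
```

No contact, 21.4 mm below flange top. Continue to just above the floor.

>>> arm_command(plan=[{"tx": 0.4,"ty": 0,"tz": 0,"wx": 0,"wy": 0,"wz": 0,"jaw": -1},{"tx": 0.4,"ty": 0,"tz": 0,"wx": 0,"wy": 0,"wz": 0,"jaw": -1},{"tx": 0.4,"ty": 0,"tz": 0,"wx": 0,"wy": 0,"wz": 0,"jaw": -1},{"tx": 0.05,"ty": 0,"tz": 0,"wx": 0,"wy": 0,"wz": 0,"jaw": -1},{"tx": 0,"ty": 0,"tz": 0,"wx": 0,"wy": 0,"wz": 0,"jaw": -1},{"tx": 0,"ty": 0,"tz": 0,"wx": 0,"wy": 0,"wz": 0,"jaw": -1}])

```text
time: 19.5
tool_pos: [531.5, -51.0, 55.9]
tcp_rot: [-0.138, 1.571, 0.169]
contact_force: [-0.3, 0.3, 3.6]
grip_width: 39.9
```

```bash
python3 -c "
from h import *
o=readout.get_obs();print(o['tool_pos'],o['grip_width'],o['contact_force'],o['moment'],jawdeg(o),rot(o['tcp_rot'])[:,0].round(4))
"
```

```text
[531.51303984 -51.04166914  55.91248269] 39.87877392271121 [-0.34669407  0.31588937  3.56788564] [-0.05061371  0.09240832 -0.0035463 ] 17.593231926716125 [ 2.e-04  0.e+00 -1.e+00]
```

>>> arm_command(plan=[{"tx": 0.05,"ty": 0,"tz": 0,"wx": 0,"wy": 0,"wz": 0,"jaw": -1},{"tx": 0,"ty": 0,"tz": 0,"wx": 0,"wy": 0,"wz": 0,"jaw": -1},{"tx": 0,"ty": 0,"tz": 0,"wx": 0,"wy": 0,"wz": 0,"jaw": -1}])

```text
time: 19.8
tool_pos: [531.5, -51.0, 55.3]
tcp_rot: [0.275, 1.571, 0.582]
contact_force: [-0.1, -0.6, 4.4]
grip_width: 39.6
```

```bash
python3 -c "
from h import *
o=readout.get_obs();print(o['tool_pos'],o['grip_width'],o['contact_force'],o['moment'])
s=imaging.capture('side');cv2.imwrite('pics/sN.png',cv2.resize(s[180:280,210:330],None,fx=6,fy=6,interpolation=cv2.INTER_CUBIC))
im=imaging.capture('wrist');cv2.imwrite('pics/wN.png',cv2.resize(im[80:280,190:370],None,fx=4,fy=3,interpolation=cv2.INTER_CUBIC))
"
```

```text
[531.47443404 -51.03147256  55.27934139] 39.61493122201211 [-0.10679196 -0.61462687  4.36684299] [-0.03730352  0.08595686  0.00615251]
```

View pics/sN.png

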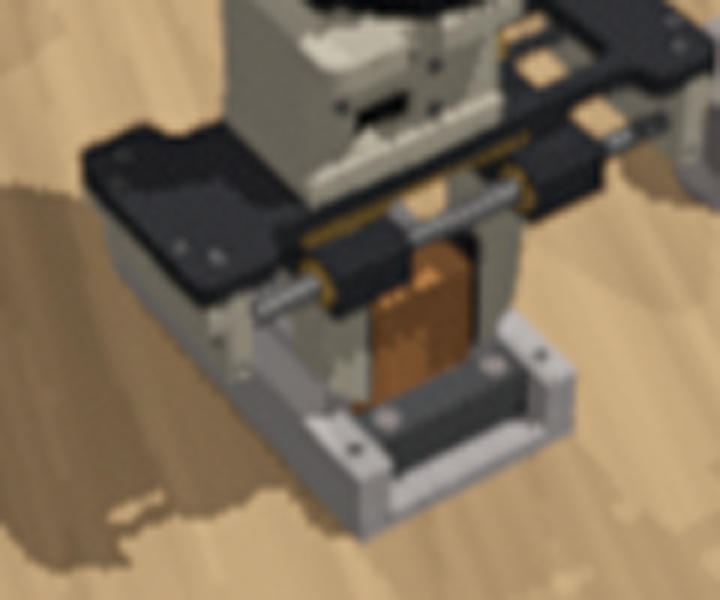

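View pics/wN.png

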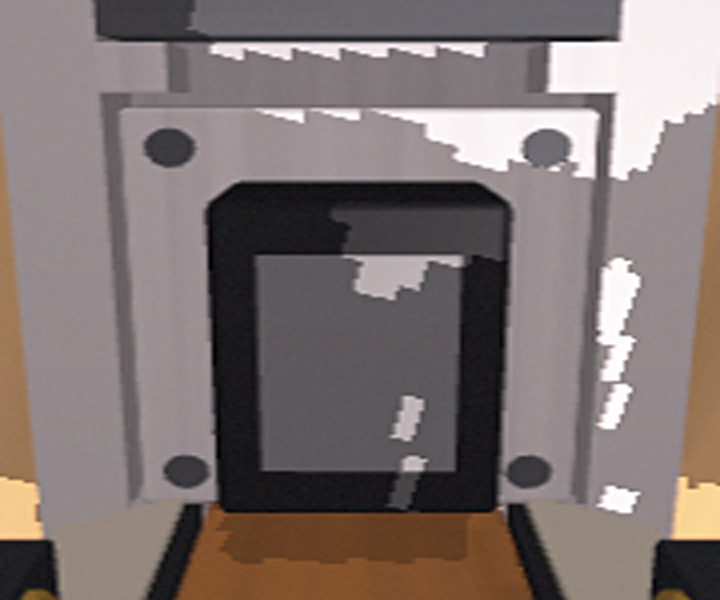

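>>> arm_command(plan=[{"tx": 0.08,"ty": 0,"tz": 0,"wx": 0,"wy": 0,"wz": 0,"jaw": -1},{"tx": 0,"ty": 0,"tz": 0,"wx": 0,"wy": 0,"wz": 0,"jaw": -1},{"tx": 0,"ty": 0,"tz": 0,"wx": 0,"wy": 0,"wz": 0,"jaw": -1},{"tx": 0,"ty": 0,"tz": 0,"wx": 0,"wy": 0,"wz": 0,"jaw": -1}])

```text
time: 20.3
tool_pos: [531.5, -51.0, 54.6]
tcp_rot: [-0.108, 1.571, 0.199]
contact_force: [-0.9, -0.6, 5.8]
grip_width: 39.7
```

>>> arm_command(plan=[{"tx": -0.25,"ty": 0,"tz": 0,"wx": 0,"wy": 0,"wz": 0,"jaw": -1},{"tx": 0,"ty": 0,"tz": 0,"wx": 0,"wy": 0,"wz": 0,"jaw": -1},{"tx": 0,"ty": -0.1,"tz": 0,"wx": 0,"wy": 0,"wz": 0,"jaw": -1},{"tx": 0,"ty": 0,"tz": 0,"wx": 0,"wy": 0,"wz": 0,"jaw": -1},{"tx": 0,"ty": 0,"tz": 0,"wx": 0,"wy": 0,"wz": 0,"jaw": -1}])

```text
time: 20.8
tool_pos: [531.4, -52.0, 56.4]
tcp_rot: [2.552, 1.57, 2.859]
contact_force: [0.3, 0.3, -0.6]
grip_width: 39.7
```

>>> arm_command(plan=[{"tx": 0.15,"ty": 0,"tz": 0,"wx": 0,"wy": 0,"wz": 0,"jaw": -1},{"tx": 0,"ty": 0,"tz": 0,"wx": 0,"wy": 0,"wz": 0,"jaw": -1},{"tx": 0,"ty": 0,"tz": 0,"wx": 0,"wy": 0,"wz": 0,"jaw": -1}])

```text
time: 21.1
tool_pos: [531.5, -51.9, 55.1]
tcp_rot: [2.529, 1.57, 2.836]
contact_force: [0.0, 0.2, -0.3]
grip_width: 39.7
```

>>> arm_command(plan=[{"tx": 0.05,"ty": 0,"tz": 0,"wx": 0,"wy": 0,"wz": 0,"jaw": -1},{"tx": 0,"ty": 0,"tz": 0,"wx": 0,"wy": 0,"wz": 0,"jaw": -1},{"tx": 0,"ty": 0,"tz": 0,"wx": 0,"wy": 0,"wz": 0,"jaw": -1}])

```text
time: 21.4
tool_pos: [531.6, -51.9, 54.8]
tcp_rot: [2.25, 1.57, 2.557]
contact_force: [-0.5, 0.3, -1.8]
grip_width: 39.7
```

>>> arm_command(plan=[{"tx": 0.05,"ty": 0,"tz": 0,"wx": 0,"wy": 0,"wz": 0,"jaw": -1},{"tx": 0,"ty": 0,"tz": 0,"wx": 0,"wy": 0,"wz": 0,"jaw": -1},{"tx": 0,"ty": 0,"tz": 0,"wx": 0,"wy": 0,"wz": 0,"jaw": -1}])

```text
time: 21.7
tool_pos: [531.7, -52.0, 54.6]
tcp_rot: [1.856, 1.571, 2.163]
contact_force: [-1.2, 0.2, 4.6]
grip_width: 40.0
```

>>> arm_command(plan=[{"tx": 0,"ty": 0,"tz": 0,"wx": 0,"wy": 0,"wz": 0,"jaw": 0.1},{"tx": 0,"ty": 0,"tz": 0,"wx": 0,"wy": 0,"wz": 0,"jaw": 0.1},{"tx": 0,"ty": 0,"tz": 0,"wx": 0,"wy": 0,"wz": 0,"jaw": 0.1},{"tx": 0,"ty": 0,"tz": 0,"wx": 0,"wy": 0,"wz": 0,"jaw": 0.1},{"tx": -1,"ty": 0,"tz": 0,"wx": 0,"wy": 0,"wz": 0,"jaw": 0.1},{"tx": -2,"ty": 0,"tz": 0,"wx": 0,"wy": 0,"wz": 0,"jaw": 0.1},{"tx": -3,"ty": 0,"tz": 0,"wx": 0,"wy": 0,"wz": 0,"jaw": 0.1},{"tx": -3,"ty": 0,"tz": 0,"wx": 0,"wy": 0,"wz": 0,"jaw": 0.1},{"tx": -3,"ty": 0,"tz": 0,"wx": 0,"wy": 0,"wz": 0,"jaw": 0.1},{"tx": -2,"ty": 0,"tz": 0,"wx": 0,"wy": 0,"wz": 0,"jaw": 0.1},{"tx": 0,"ty": -1.5,"tz": 0,"wx": 0,"wy": 0,"wz": 0,"jaw": 0.1},{"tx": 0,"ty": 0,"tz": 0,"wx": 0,"wy": 0,"wz": 0,"jaw": 0.1},{"tx": 0,"ty": 0,"tz": 0,"wx": 0,"wy": 0,"wz": 0,"jaw": 0.1},{"tx": 0,"ty": 0,"tz": 0,"wx": 0,"wy": 0,"wz": 0,"jaw": 0.1}])

```text
time: 23.1
tool_pos: [535.5, -66.2, 193.0]
tcp_rot: [2.505, 1.568, 2.811]
contact_force: [0.1, -0.1, 0.1]
grip_width: 51.0
```

```bash
python3 -c "
from h import *
import pickle
o=readout.get_obs();im=imaging.capture('wrist');pickle.dump(o,open('oP.pkl','wb'))
print(o['tool_pos'],jawdeg(o),o['contact_force'],o['grip_width'])
cv2.imwrite('pics/wP3.png',cv2.resize(im[40:250,205:355],None,fx=2.8,fy=2.8,interpolation=cv2.INTER_CUBIC))
s=imaging.capture('side');cv2.imwrite('pics/sP.png',cv2.resize(s[180:280,210:330],None,fx=6,fy=6,interpolation=cv2.INTER_CUBIC))
"
```

```text
[535.54143745 -66.18219082 193.03912329] 17.564295185440493 [ 0.06196431 -0.06497281  0.08990355] 50.959114439874284
```

View pics/wP3.png

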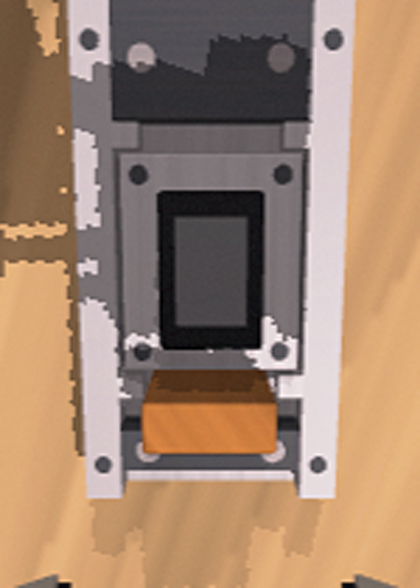

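View pics/sP.png

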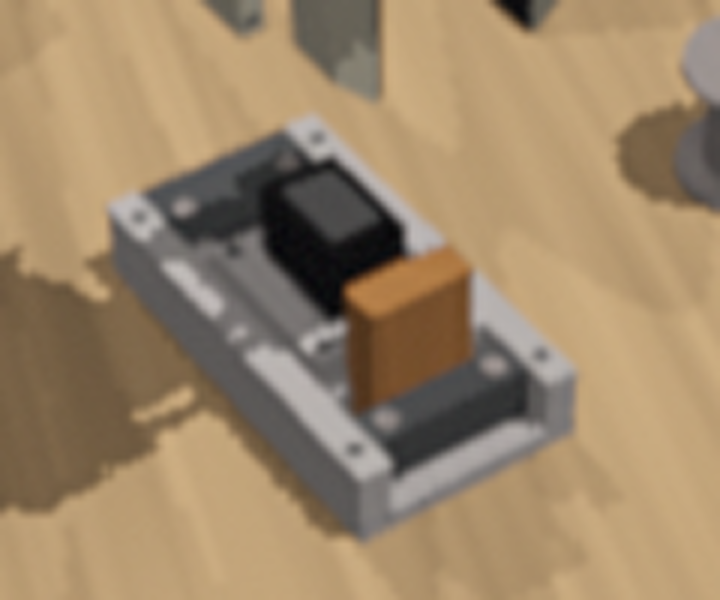

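```bash
python3 - <<'E'
from meas import *
C=cam('wrist',pickle.load(open('oP.pkl','rb')))
rect(C,[(142,404),(277,404),(277,453),(142,453)],2.8,205,40,68)
rect(C,[(138,175),(283,175),(280,351),(142,351)],2.8,205,40,36)
rect(C,[(89,39),(334,39),(318,464),(103,464)],2.8,205,40,30)
from h import *
n=np.array([520.1,-9.6]);a=np.radians(17.6)
plan([519.2,-9.9,150],17.6,4,-1)
E
```

```text
c [533.  -51.8] size [np.float64(14.8), np.float64(39.3), np.float64(14.8), np.float64(39.9)] yaw x 17.62 from y 17.67
c [519.9  -9. ] size [np.float64(53.8), np.float64(44.2), np.float64(53.8), np.float64(44.4)] yaw x 17.61 from y 17.86
c [520.1  -9.3] size [np.float64(132.1), np.float64(73.2), np.float64(132.0), np.float64(73.1)] yaw x 17.61 from y 17.56
p [535.8 -66.1 193.4] jaw 17.59 mm/row 18.2 deg/row 0.03
{"tx": 1.09, "ty": 1.46, "tz": 0.03, "wx": 0, "wy": 0, "wz": 0, "jaw": -1},
{"tx": 1.09, "ty": 1.46, "tz": 0.03, "wx": 0, "wy": 0, "wz": 0, "jaw": -1},
{"tx": 1.09, "ty": 1.46, "tz": 0.03, "wx": 0, "wy": 0, "wz": 0, "jaw": -1},
{"tx": 1.09, "ty": 1.46, "tz": 0.03, "wx": 0, "wy": 0, "wz": 0, "jaw": -1},
```

>>> arm_command(plan=[{"tx": 1,"ty": 1.46,"tz": 0.03,"wx": 0,"wy": 0,"wz": 0,"jaw": -1},{"tx": 1,"ty": 1.46,"tz": 0.03,"wx": 0,"wy": 0,"wz": 0,"jaw": -1},{"tx": 1,"ty": 1.46,"tz": 0.03,"wx": 0,"wy": 0,"wz": 0,"jaw": -1},{"tx": 1,"ty": 1.46,"tz": 0.03,"wx": 0,"wy": 0,"wz": 0,"jaw": -1},{"tx": 1.5,"ty": 0,"tz": 0,"wx": 0,"wy": 0,"wz": 0,"jaw": -1},{"tx": 1.5,"ty": 0,"tz": 0,"wx": 0,"wy": 0,"wz": 0,"jaw": -1},{"tx": 1.5,"ty": 0,"tz": 0,"wx": 0,"wy": 0,"wz": 0,"jaw": -1},{"tx": 0.5,"ty": 0,"tz": 0,"wx": 0,"wy": 0,"wz": 0,"jaw": -1},{"tx": 0,"ty": 0,"tz": 0,"wx": 0,"wy": 0,"wz": 0,"jaw": -1},{"tx": 0,"ty": 0,"tz": 0,"wx": 0,"wy": 0,"wz": 0,"jaw": -1},{"tx": 0,"ty": 0,"tz": 0,"wx": 0,"wy": 0,"wz": 0,"jaw": -1}])

```text
time: 24.3
tool_pos: [520.1, -10.2, 105.0]
tcp_rot: [-0.363, 1.57, -0.055]
contact_force: [0.5, 0.0, -0.2]
grip_width: 0.5
```

```bash
python3 - <<'E'
from h import *
o=readout.get_obs();im=imaging.capture('wrist');cv2.imwrite('pics/wQ.png',im)
plan([519.0,-9.6,90],17.6,1,-1);print(o['grip_width'],o['contact_force'],rot(o['tcp_rot'])[:,0])
E
```

```text
p [520.1 -10.3 105.1] jaw 17.59 mm/row 15.1 deg/row 0.07
{"tx": 1.51, "ty": 0.1, "tz": -0.09, "wx": 0, "wy": 0.001, "wz": 0, "jaw": -1},
0.5269801029096269 [ 0.46379105  0.03401418 -0.1655932 ] [ 1.14129960e-03 -6.33639162e-05 -9.99999347e-01]
```

View pics/wQ.png

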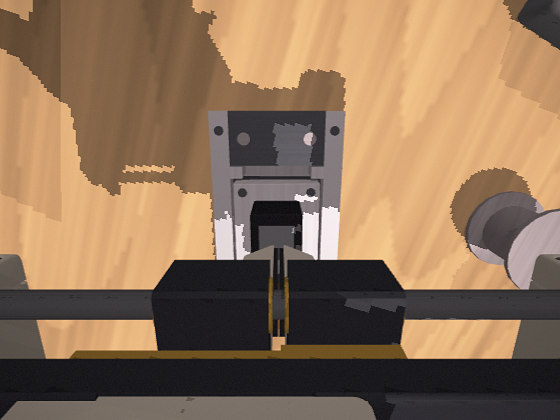

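>>> arm_command(plan=[{"tx": 0.5,"ty": 0.08,"tz": -0.09,"wx": 0,"wy": 0.001,"wz": 0,"jaw": -1},{"tx": 0.5,"ty": 0,"tz": 0,"wx": 0,"wy": 0,"wz": 0,"jaw": -1},{"tx": 0.4,"ty": 0,"tz": 0,"wx": 0,"wy": 0,"wz": 0,"jaw": -1},{"tx": 0,"ty": 0,"tz": 0,"wx": 0,"wy": 0,"wz": 0,"jaw": -1},{"tx": 0,"ty": 0,"tz": 0,"wx": 0,"wy": 0,"wz": 0,"jaw": -1}])

```text
time: 24.85
tool_pos: [518.5, -9.8, 90.1]
tcp_rot: [2.891, 1.569, -3.086]
contact_force: [-0.4, -0.0, 0.5]
grip_width: 0.7
```

>>> arm_command(plan=[{"tx": 0.2,"ty": 0,"tz": 0,"wx": 0,"wy": 0,"wz": 0,"jaw": -1},{"tx": 0.2,"ty": 0,"tz": 0,"wx": 0,"wy": 0,"wz": 0,"jaw": -1},{"tx": 0.1,"ty": 0,"tz": 0,"wx": 0,"wy": 0,"wz": 0,"jaw": -1},{"tx": 0,"ty": 0,"tz": 0,"wx": 0,"wy": 0,"wz": 0,"jaw": -1},{"tx": 0,"ty": 0,"tz": 0,"wx": 0,"wy": 0,"wz": 0,"jaw": -1}])

```text
time: 25.35
tool_pos: [518.9, -9.8, 85.7]
tcp_rot: [-2.762, 1.57, -2.455]
contact_force: [0.3, -0.3, 4.5]
grip_width: 0.0
```

>>> arm_command(plan=[{"tx": 0.1,"ty": 0,"tz": 0,"wx": 0,"wy": 0,"wz": 0,"jaw": -1},{"tx": 0.1,"ty": 0,"tz": 0,"wx": 0,"wy": 0,"wz": 0,"jaw": -1},{"tx": 0.1,"ty": 0,"tz": 0,"wx": 0,"wy": 0,"wz": 0,"jaw": -1},{"tx": 0,"ty": 0,"tz": 0,"wx": 0,"wy": 0,"wz": 0,"jaw": -1},{"tx": 0,"ty": 0,"tz": 0,"wx": 0,"wy": 0,"wz": 0,"jaw": -1}])

```text
time: 25.85
tool_pos: [518.9, -9.8, 82.8]
tcp_rot: [-2.559, 1.57, -2.252]
contact_force: [0.5, 0.3, 6.7]
grip_width: 0.3
```

>>> arm_command(plan=[{"tx": 0.08,"ty": 0,"tz": 0,"wx": 0,"wy": 0,"wz": 0,"jaw": -1},{"tx": 0,"ty": 0,"tz": 0,"wx": 0,"wy": 0,"wz": 0,"jaw": -1},{"tx": 0,"ty": 0,"tz": 0,"wx": 0,"wy": 0,"wz": 0,"jaw": -1}])

```text
time: 26.15
tool_pos: [518.9, -9.8, 82.3]
tcp_rot: [-2.143, 1.57, -1.836]
contact_force: [-1.7, 0.5, 9.0]
grip_width: 0.1
```

>>> arm_command(plan=[{"tx": 0.08,"ty": 0,"tz": 0,"wx": 0,"wy": 0,"wz": 0,"jaw": -1},{"tx": 0,"ty": 0,"tz": 0,"wx": 0,"wy": 0,"wz": 0,"jaw": -1},{"tx": 0,"ty": 0,"tz": 0,"wx": 0,"wy": 0,"wz": 0,"jaw": -1}])

```text
time: 26.45
tool_pos: [518.9, -9.8, 82.2]
tcp_rot: [-1.49, 1.57, -1.183]
contact_force: [-4.3, -0.6, 16.1]
grip_width: 0.5
```

>>> arm_command(plan=[{"tx": 0.06,"ty": 0,"tz": 0,"wx": 0,"wy": 0,"wz": 0,"jaw": -1},{"tx": 0,"ty": 0,"tz": 0,"wx": 0,"wy": 0,"wz": 0,"jaw": -1},{"tx": 0,"ty": 0,"tz": 0,"wx": 0,"wy": 0,"wz": 0,"jaw": -1}])

```text
time: 26.75
tool_pos: [518.9, -9.8, 82.1]
tcp_rot: [-1.114, 1.57, -0.807]
contact_force: [-5.9, 0.5, 22.5]
grip_width: 0.4
```

```bash
python3 - <<'E'
from h import *
import pickle
o=readout.get_obs();im=imaging.capture('wrist');pickle.dump(o,open('oR.pkl','wb'))
cv2.imwrite('pics/wR.png',cv2.resize(im[80:280,190:370],None,fx=4,fy=3,interpolation=cv2.INTER_CUBIC))
s=imaging.capture('side');cv2.imwrite('pics/sR.png',cv2.resize(s[150:280,190:360],None,fx=4.5,fy=4.5,interpolation=cv2.INTER_CUBIC))
cv2.imwrite('pics/sR0.png',s)
print(o['contact_force'],o['tool_pos'])
E
```

```text
[-5.88167583  0.51330238 22.52303147] [518.90513293  -9.7782413   82.13304638]
```

View pics/wR.png

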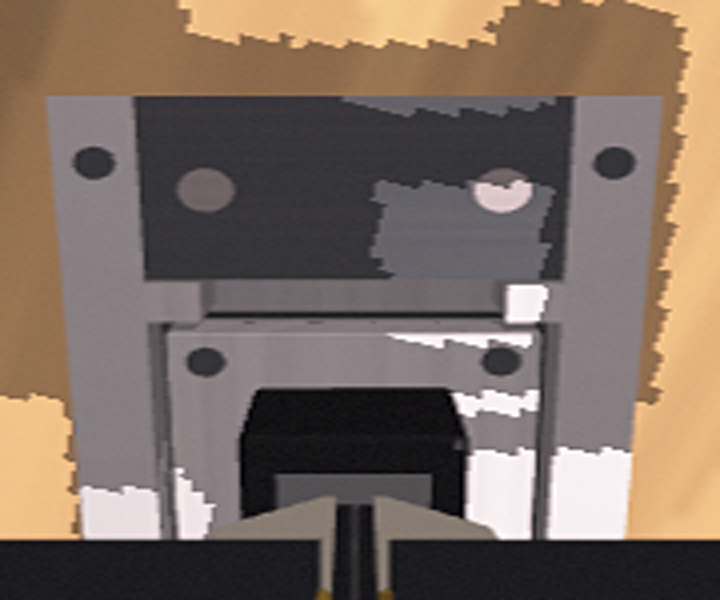

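View pics/sR.png

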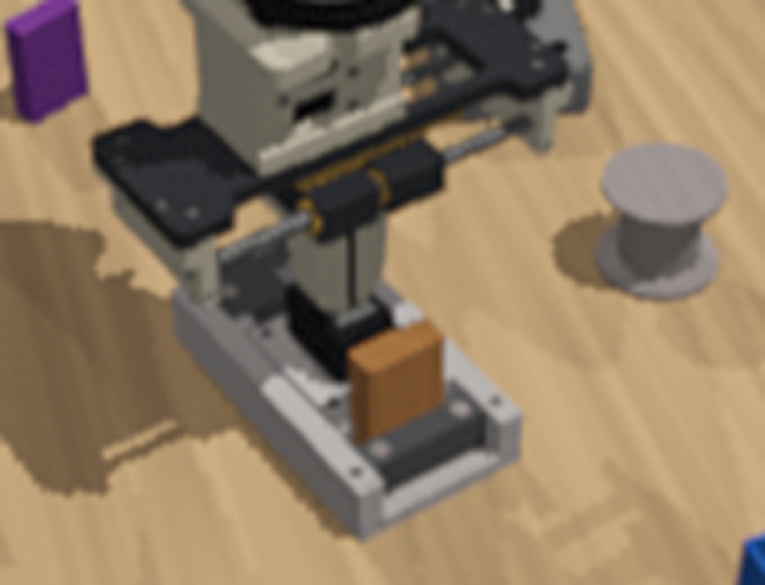

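View pics/sR0.png

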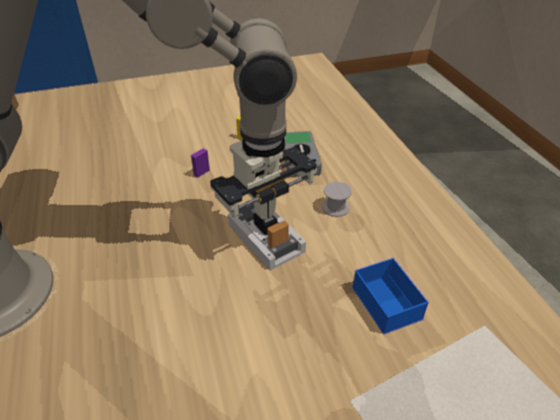

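```bash
python3 - <<'E'
from h import *
import pickle
o=pickle.load(open('oR.pkl','rb'));C=cam('wrist',o);Rm=rot(o['tcp_rot'])
f=lambda u,v,z:(Rm.T@(onz(C,((u+.5)/4-.5+190,(v+.5)/3-.5+80),z)-o['tool_pos'])).round(1)[[1,2]]
for a in [(206,362,30),(500,362,30),(206,362,36),(500,362,36),(94,163,30),(614,163,30)]: print(a,f(*a))
E
```

```text
(206, 362, 30) [ 27.4 -21. ]
(500, 362, 30) [27.4 22.8]
(206, 362, 36) [ 29.  -20.3]
(500, 362, 36) [29.  22.1]
(94, 163, 30) [ 66.  -35.5]
(614, 163, 30) [66.1 37.6]
```

```bash
python3 -c "
from plant import readout,bot
print(bot.close_job()); o=readout.get_obs(); print(o['time'],o['contact_force'],o['tool_pos'])"
```

```text
the job is handed in; nothing more can be done
None
the job is handed in; nothing more can be done
```

I handed the job in at about 27 s of robot time. The module was pressed flush in the nest and still held there, and the spacer stood in the wide gap.

- **Module in the nest:** it went flange-down onto the sprung pad, and the wrist camera showed it centred to about 0.3–0.6 mm.
- **Spacer:** I took the brown one, not the purple or yellow block, and stood it in the gap beside the thin end stop. It made firm contact at the tool height expected for the gap floor. After I let go, both cameras showed it upright and square to the nest.
- **Press:** I pushed down on the module with the closed fingertips. The force turned stiff at a tool height of 82.2 mm, where 82 was expected, and I finished holding about 22 N. The flange's hole spacing in the camera image matched a flange top level with the rims.

**What disagreed or went unchecked:**
- **Early press on the module:** on the first try at lowering the spacer, the fingers rested on the module's flange. They pressed it down by roughly 1–2 mm, with up to 6 N. I raised the spacer, shifted it 1 mm and lowered it again, with no force until the floor.
- **Camera offset:** the wrist camera read about 1 mm off across the jaws. I corrected for this by measuring parts relative to each other.
- **Spacer end:** I could not see the flange at the spacer end during the final press. That end being flush rests on the force and height readings.
- **Bystanders:** the spool and tub look unmoved in the last side view. The meter was partly hidden by the arm in that view, but I felt no contact with it.

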